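Load a reference filter cell into the photometer with self-closing tweezers

ROBOT

A 7-joint arm with a two-finger parallel gripper is mounted at the origin on the work surface. World frame = base frame: x ahead of the robot, y to its left, z up, the work surface at z = 0. Lengths are in m, angles in rad, forces in N, time in s.
With the tool pointing down it reaches from about 0.4 to 0.875 m from the base axis. Payload 19.3 kg.
Tool frame: the origin (TCP) lies on the centre line of the jaws, within the pads' length; the fingertips stand 14 mm ahead of it and the grasp point (between the pads) lies 5 mm behind it; x points along the fingers, y is the direction in which the jaws open and shut, and the axes are right-handed (so a half turn about x gives the same grasp; the last joint's range is limited). The gripper opens to 85 mm and grips with 20 to 120 N. Pads are 22 mm wide; open, the fingers measure 114 mm over their backs; the gripper's body (76 mm by 85 mm) begins 54 mm behind the grasp point. The pads swing forward as they close: fully open they stand 13 mm farther back than shut.
Start: joints at [1.26, 0.521, -0.036, 1.599, 0.021, 1.021, -0.113], TCP at [0.149, -0.607, 0.245] pointing down, gripper open.
Joint ranges: [-2.91, 2.91], [-0.3, 2.13], [-1.5, 1.42], [0.17, 2.43], [-1.26, 4.41], [0.16, 1.93], [-2.52, 2.52]. Speed limits (rad/s): [1.89, 1.89, 2.39, 2.39, 3.01, 3.01, 3.01].

INTERFACE

Orientations are given as [roll, pitch, yaw] about the fixed x, y, z axes, in that order (R = Rz(yaw) Ry(pitch) Rx(roll)).
In Python, from workcell import monitor, optics, bot gives the robot as it stands.
- The arm moves only by the tool arm_command, never from a script. Its arguments are lists of equal length, an entry for each row: "delta_pos": the shift along the tool's x, y, z as a fraction of full scale, a list of three; "rotation": the turn, a rotation vector about the tool's x, y, z as a fraction of full scale, a list of three. In form: {"delta_pos": [[dx, dy, dz], ...], "rotation": [[wx, wy, wz], ...]}. A call has 1 to 10 rows; each row shifts and turns the pose as measured when the row begins, along the tool's axes as they then stand; what a row does not reach is not made up. Full scale, the value 1, is 30 mm for a shift and 6 degrees for a turn. A row lasts 1/10 s, in which the tool goes at most 50 mm and 8.59 degrees, less where a joint would pass 70% of its speed; a pose out of reach is approached as far as the arm can. A call with a number of a shift or a turn outside -1 to 1 is refused whole. A call with a gripper value outside its range is refused whole. "gripper" is the closure, from -1 (fully open) to 1 (shut), so that 0 is half open, set as the call begins (left out, the last holds). The fingers move at their own pace and stop on an object; "grip_force" is the grip in N (left out, the last holds). Time passes only in rows, so rows that do not move let the fingers close. It gives the time, the measured TCP pose, the force and the opening at its end, in the units of the state.
- monitor.observe(): the state, without advancing time (a new reading comes with each control period).
- optics.grab_frame(name): name is "scene" or "side" or "wrist"; returns the picture (400x640x3 uint8, red, green, blue); there is no depth.
- optics.camera_params(name): a dict with "fx", "fy", "cx", "cy" (pixels), "dist_coeffs" ([k1, k2, p1, p2, k3] as OpenCV has them; the pictures are not rectified), "origin" and "rotation" of the camera in the world. Camera axes: x right, y down, z forward; pixel columns grow to the right and rows downward; lengths in m; the calibration is good to about 2 mm. A picture is of the moment at which its call begins: read the wrist's pose just before it. camera_params takes no time and is no camera call; for the wrist camera it gives the pose at the moment of the call.
- bot.job_done(): hands the job in, once; it reports no verdict.
The state is a dict: "clock": time; "qpos": joint angles; "qd": joint speeds; "joint_efforts": joint torques, N m; "position": TCP position; "tool_rot": TCP orientation; "force": force on the tool from outside, world axes, zero at the start; "moment": the same for the moment, N m; "grip_width": finger opening in m.
Only numpy, scipy, OpenCV 4.12 (cv2) and the standard library are available. Lean on these libraries where they do the work, as an engineer would, in place of code of your own. Each camera call takes 0.05 s, during which the arm holds its last target. There are 200 camera calls.

TASK

Load the green reference cell into the photometer with the self-closing tweezers: take the tweezers from their rest, squeeze them open, let them close on the top of the green cell and lift it out of its case, then push it gently down past the leaf spring until you feel it bear on the floor of the cell holder, fully home, upright, with its windows facing the lamp and the detector. Let go of the cell and lay the tweezers back across the two posts of their rest. Never touch the cell with the fingers, do not force, tip or drop it, and leave the other cells, the photometer and everything else on the bench undisturbed.

Things in the scene. Friction and masses are not known exactly. Their poses are not given: they have to be found in the camera images.
- tweezers: Loose self-closing (cross-lock) tweezers, steel, black ribbed grips and black jaws, 149 mm long, 14 mm high (grips 18), 58 g, lying on edge on their rest, balanced near the grips. Origin: midway between the grips, at mid height. x: along them to the jaws, z up; pinch the grips along y from above. The frame belongs to the strip with the +y grip and -y jaw: it turns by half the opening angle.
- grip_a (a point): Outer face of the +y grip, its centre: a flat 30 mm long (along x), 18 mm high. Over both grips 40 mm when shut. Squeezing OPENS the jaws, letting go shuts them. Below 18 N on the grips nothing moves; fully open (firm stop) at 25 N, 29 mm over the grips. Hold the shut tweezers with 9 to 15 N.
- tail (a point): Tail end of the tweezers, where the two strips are joined, 70 mm behind the origin. With a cell in the jaws the grips are 34 mm over all; pinching them with 9, 12, 15 N leaves the jaws 6, 4.5, 3 N of grip on the cell; 21 N leaves none and drops it. Pushed up at the jaws, the tweezers tip in the pinch (slip, jaws up): from about 2 N at a 12 N pinch, 2.5 N at 15 N.
- jaw_a (a point): Centre of the gripping face of the jaw on the right (-y) side, 65 mm ahead of the tweezers' origin and at its height. Each jaw is 18 mm long (along x), 14 mm high (7 mm above and below this point), 3 mm thick; but for the grips (9 mm) nothing of the tweezers lies lower than 7 mm below this point.
- jaw_b (a point): The same for the left (+y) jaw. The middle between jaw_a and jaw_b is where a part is gripped; shut, the two faces are 1.2 mm apart, fully open 23 mm.
- tweezer_hinge (a joint): Opening angle of the tweezers at the tail, rad: 0 shut, 0.087 when the jaws hold a cell, 0.17 fully open. The distance between the jaws is 1.2 mm + 130 mm x angle; the width over the grips is 40 mm - 65 mm x angle.
- rest_seat (a point): On the tweezers' fixed blue rest: where their origin lies when laid properly, 37 mm above the bench. x: the way the jaws point, z up. Base plate 112 x 50 mm, 4 mm thick; two upright cross plates, 4 mm thick, 48 mm behind and 40 mm ahead of this point carry the tweezers on their tops (30 mm above the bench) between ears 30 mm apart that rise to 37 mm.
- green_cell: The cell to load: black cuvette-shaped frame, 12.5 x 12.5 mm, 45 mm tall, green top, about 15 g, square-edged. Stands upright in a pocket of the case, 23 mm out of the foam. Origin: centre of its underside, z up. Its green windows (5 to 25 mm above the underside) face +y and -y. Grip it by its top 12 mm, on any pair of sides.
- yellow_cell: The same kind of cell with a yellow top, in another pocket: leave it alone.
- red_cell: The same kind of cell with a red top, in another pocket: leave it alone.
- case: Open flat case of the cells (fixed): grey tray 80 x 140 mm, blue foam 26 mm high; its lid, 80 x 140 mm and 15 mm high, is folded back flat on the +x side. Origin: underside of the tray, at its centre; z up. Three pockets in a row along y (-36, 0, 36 mm), 14.5 mm square, floor 4 mm above the bench. Which cell is in which pocket varies.
- photometer: Small photometer (fixed): aluminium base 70 x 240 mm, 8 mm thick, grey cell holder 40 x 40 mm in the middle, white ribbed lamp housing (60 x 84 mm, 50 mm high) on its +y side, dark blue detector housing (64 x 88 mm, 45 mm high) on its -y side. Origin: underside of the base, on the axis of the well; z up. The light runs along y.
- well_mouth (a point): Centre of the square well of the cell holder at its top face, 42 mm above the bench; axes as the photometer's. Well 13.5 x 13.5 mm, 30 mm deep. A steel leaf spring in its -x wall slopes in from the mouth and stands 2 mm into the well from 17 mm down; it presses the cell to +x with 1 N, so the cell does not just drop in: pushing it in takes up to 1.5 N.
- well_floor: White nylon seat that forms the floor of the well (fixed), 13 mm square; origin: centre of its top face, 12 mm above the bench; axes as the photometer's. A cell fully home has its underside here, 0.5 mm to the +x side of the axis, and 15 mm of it stands out of the holder.
- timer_a: White timer, 62 x 58 mm, 16 mm high, loose bystander; origin under its centre.
- timer_b: The other white timer, the same.
- beaker: Glass beaker, 68 mm wide, 85 mm high, loose bystander; origin under its centre.
- wash_bottle: White bottle with a red cap, 68 mm wide, 170 mm high, loose bystander; origin under its centre.
- jar: Amber jar with a black lid, 56 mm wide, 75 mm high, loose bystander; origin under its centre.
Things that resemble listed ones, but are neither listed nor needed, are in the scene too. There is more than one size of the tweezers; the job needs the larger. There is more than one size of the part that bears rest_seat; the job needs the smaller.

How it is judged:
On the way, in this order (a step that is already met when the one before it is completed fails the run):
1. the green cell is lifted clear of its case in the jaws of the tweezers (height (world z) of green_cell above 0.035 m and contact force between tweezers and green_cell above 0.5 N), for 0.2 s.
2. the green cell is pressed home on the floor of the cell holder (felt: at least 0.8 N on it), upright, its windows facing the lamp and the detector (z of green_cell in the frame of well_floor below 0.0015 m and horizontal distance between green_cell and well_floor below 0.0025 m and angle between green_cell's own z axis and vertical below 0.06 rad and angle between the y axis of green_cell and the y axis of photometer, either way round below 0.12 rad and contact force between green_cell and well_floor above 0.8 N), for 0.2 s.
At the end, for the whole second after the job is handed in: Green cell home in the well (underside within 1.5 mm of its floor, 2.5 mm of its axis, tilt under 0.06 rad, windows square within 0.12 rad); tweezers shut, level, still, on both posts (within 15 mm sideways, 4 mm in height of rest_seat, 0.25 rad of its line), let go (z of green_cell in the frame of well_floor below 0.0015 m and horizontal distance between green_cell and well_floor below 0.0025 m and angle between green_cell's own z axis and vertical below 0.06 rad and angle between the y axis of green_cell and the y axis of photometer, either way round below 0.12 rad and horizontal distance between tweezers and rest_seat below 0.015 m and z of tweezers in the frame of rest_seat between -0.004 and 0.004 m and angle between tweezers's own z axis and vertical below 0.12 rad and angle between the x axis of tweezers and the x axis of rest_seat, either way round below 0.25 rad and value of joint tweezer_hinge below 0.02 rad and linear speed of each of tweezers, green_cell below 0.01 m/s); the robot touches nothing.
It fails at once if the robot itself touches the green cell (only the tweezers may) (contact force between any of the fingers, the arm and green_cell above 0.3 N).
It fails at once if the green cell is forced: more than 9 N against the photometer, struck or crushed by the tweezers with more than 30 N, or tipped over (contact force between green_cell and photometer above 9 N or contact force between tweezers and green_cell above 30 N or angle between green_cell's own z axis and vertical above 0.6 rad).
It fails at once if the photometer is bumped: more than 9 N from the tweezers or 5 N from the robot (contact force between tweezers and photometer above 9 N or contact force between any of the fingers, the arm and photometer above 5 N).
It fails at once if another cell is disturbed (6 mm) (distance of any of yellow_cell, red_cell from where it was at the start of the episode above 0.006 m).
It fails at once if a bystander is moved (15 mm) (distance of any of timer_a, timer_b, beaker, wash_bottle, jar from where it was at the start of the episode above 0.015 m).
It also fails if it takes over 72 s, if anything falls off the work surface, if the arm or the gripper's body presses on something with over 40 N, if the wrist force passes 120 N, or if a joint passes its speed limit or range.

## Working session

There is one attempt and no reset: what is moved stays moved. The work goes in short steps, Python scripts to look and compute and a tool call to move; the robot and the scene stay as the last step left them, time stands still between calls to the robot, and variables do not carry over. Pictures are saved under pics/ and viewed, about 8 in all and at most 12, crops included, and the job is handed in when it is done.

Besides the shell and the picture viewer there is one more tool, called after "Request:" as a command line: name --argument value ..., lists and objects as JSON in quotes. arm_command: Moves the arm, as the interface text tells. Its arguments: {"type":"object","properties":{"delta_pos":{"type":"array","items":{"type":"array","items":{"type":"number"}}},"rotation":{"type":"array","items":{"type":"array","items":{"type":"number"}}},"gripper":{"type":"number"},"grip_force":{"type":"number"}},"required":["delta_pos","rotation"]}

```bash
ls; mkdir -p pics; cat > h.py <<'E'
import numpy as np, cv2, json
from workcell import monitor, optics, bot
def cam(n):
    p=optics.camera_params(n)
    K=np.array([[p['fx'],0,p['cx']],[0,p['fy'],p['cy']],[0,0,1.]])
    return K,np.array(p['dist_coeffs'],float),np.array(p['origin'],float),np.array(p['rotation'],float).reshape(3,3)
def ray(c,uv):
    K,d,o,R=c
    q=cv2.undistortPoints(np.array(uv,float).reshape(-1,1,2),K,d).reshape(-1,2)
    return o,(R@np.c_[q,np.ones(len(q))].T).T
def onz(c,uv,z):
    o,v=ray(c,uv); return o+v*((z-o[2])/v[:,2])[:,None]
def proj(c,P):
    K,d,o,R=c
    return cv2.projectPoints(np.array(P,float).reshape(-1,3),cv2.Rodrigues(R.T)[0],-R.T@o,K,d)[0].reshape(-1,2)
def grab(n,f=None):
    c=cam(n); im=cv2.cvtColor(np.array(optics.grab_frame(n)),cv2.COLOR_RGB2BGR)
    cv2.imwrite(f'pics/{f or n}.png',im); return c,im
E
python3 - <<'E'
from h import *
print(monitor.observe())
for n in("scene","side","wrist"):
    c,im=grab(n,n+'0'); print(n,c)
a=cv2.imread('pics/scene0.png');b=cv2.imread('pics/side0.png')
E
```

```text
pics
{'clock': 0.0, 'qpos': array([ 1.25981945,  0.52200666, -0.03630745,  1.59998801,  0.02121443,
        1.02112208, -0.11280782]), 'qd': array([-9.62204773e-04, -4.12179296e-05, -8.41960924e-04, -1.76571376e-03,
       -3.34277574e-04, -1.20574093e-03, -9.99297758e-04]), 'joint_efforts': array([-9.09339687e-04, -9.27124000e+01,  1.97994187e+00, -3.69942534e+01,
        1.78724335e-02,  8.23817798e-03, -1.85918020e-05]), 'position': array([ 0.14890962, -0.60667247,  0.2447377 ]), 'tool_rot': array([-1.47925794,  1.56965751,  1.90308367]), 'force': array([-0.8071726 , -1.30025725, -0.76902573]), 'moment': array([-0.01883553, -0.0065869 , -0.04493249]), 'grip_width': 0.08547816930746453}Traceback (most recent call last):
  File "<stdin>", line 4, in <module>
  File "h.py", line 17, in grab
    c=cam(n); im=cv2.cvtColor(np.array(optics.grab_frame(n)),cv2.COLOR_RGB2BGR)
  File "h.py", line 6, in cam
    return K,np.array(p['dist_coeffs'],float),np.array(p['origin'],float),np.array(p['rotation'],float).reshape(3,3)
                                                                          ~~~~~~~~~~~~~~~~~~~~~~~~~~~~~~~~~~~~~^^^^^
ValueError: cannot reshape array of size 3 into shape (3,3)
```

```bash
sed -i "s/np.array(p\['rotation'\],float).reshape(3,3)/rpy(p['rotation'])/; 1a from scipy.spatial.transform import Rotation\nrpy=lambda a: Rotation.from_euler('xyz',a).as_matrix()" h.py
python3 - <<'E'
from h import *
for n in("scene","side","wrist"):
    c,im=grab(n,n+'0'); print(n,c)
print(rpy(monitor.observe()['tool_rot']))
E
```

```text
scene (array([[465.70538796,   0.        , 324.21693363],
       [  0.        , 465.70538796, 198.80613629],
       [  0.        ,   0.        ,   1.        ]]), array([0.02986558, 0.        , 0.        , 0.        , 0.        ]), array([1.67957832, 0.16348776, 0.84703531]), array([[-0.12982364,  0.57194785, -0.80995153],
       [ 0.99151518,  0.06945215, -0.10988201],
       [-0.0065939 , -0.81734451, -0.57611151]]))
side (array([[418.26500844,   0.        , 324.4104135 ],
       [  0.        , 418.26500844, 204.60575911],
       [  0.        ,   0.        ,   1.        ]]), array([0.03435489, 0.        , 0.        , 0.        , 0.        ]), array([0.01879721, 0.84772582, 0.68127135]), array([[-0.8463799 , -0.27129071,  0.45830385],
       [-0.53243461,  0.45110076, -0.71625518],
       [-0.01242784, -0.85024082, -0.52624718]]))
wrist (array([[334.36469546,   0.        , 313.57468062],
       [  0.        , 334.36469546, 199.66613183],
       [  0.        ,   0.        ,   1.        ]]), array([-0.04094665,  0.        ,  0.        ,  0.        ,  0.        ]), array([ 0.22424507, -0.58771663,  0.37270303]), array([[ 2.39519661e-01, -9.25289561e-01, -2.94057071e-01],
       [-9.70891441e-01, -2.28151815e-01, -7.29147461e-02],
       [ 3.77598969e-04,  3.02962009e-01, -9.53002560e-01]]))
[[-2.09877687e-04  2.38463875e-01 -9.71151346e-01]
 [ 7.58332603e-04 -9.71151050e-01 -2.38463967e-01]
 [-9.99999690e-01 -7.86503994e-04  2.29880049e-05]]
```

View pics/scene0.png

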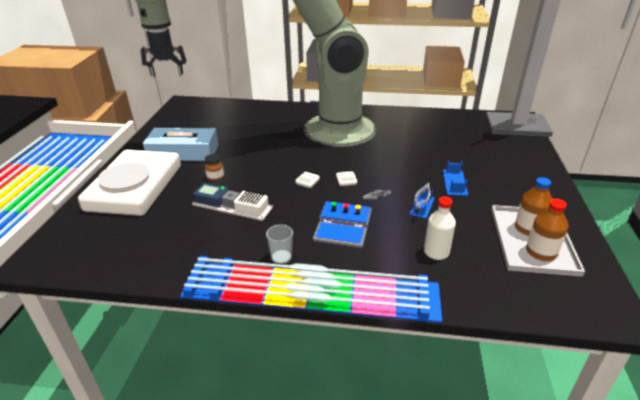

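View pics/side0.png

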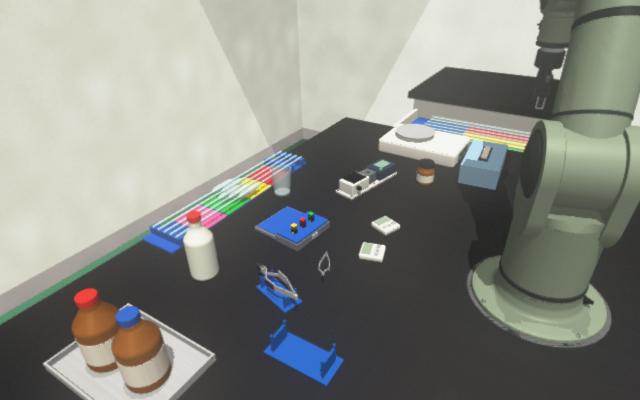

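```bash
python3 - <<'E'
from h import *
s=cam('scene');d=cam('side')
P=lambda n,c,uv,z:print(n,onz(c,[uv],z)[0].round(3))
P('green s',s,(334,205),.049);P('red s',s,(346,207),.049);P('yel s',s,(358,208),.049)
P('green d',d,(311,216),.049);P('red d',d,(303,222),.049);P('yel d',d,(294,228),.049)
P('rest s',s,(423,205),.02);P('rest d',d,(279,290),.01)
P('bigrest d',d,(303,358),.0);P('small tw s',s,(377,194),.0);P('sm d',d,(324,265),.01)
P('holder s',s,(232,198),.042);P('holder d',d,(368,180),.042)
a=cv2.resize(cv2.imread('pics/scene0.png')[160:250,180:500],None,fx=2.4,fy=2.4,interpolation=2)
b=cv2.resize(cv2.imread('pics/side0.png')[150:390,220:420],None,fx=1.6,fy=1.6,interpolation=2)
cv2.imwrite('pics/crop1.png',np.vstack([a,cv2.copyMakeBorder(b,0,0,0,a.shape[1]-b.shape[1],0)])[:600])
E
```

```text
green s [0.585 0.044 0.049]
red s [0.591 0.079 0.049]
yel s [0.592 0.114 0.049]
green d [0.569 0.057 0.049]
red d [0.571 0.092 0.049]
yel d [0.576 0.128 0.049]
rest s [0.513 0.306 0.02 ]
rest d [0.494 0.303 0.01 ]
bigrest d [0.347 0.42  0.   ]
small tw s [0.442 0.166 0.   ]
sm d [0.453 0.175 0.01 ]
holder s [ 0.577 -0.266  0.042]
holder d [ 0.536 -0.221  0.042]
```

View pics/crop1.png

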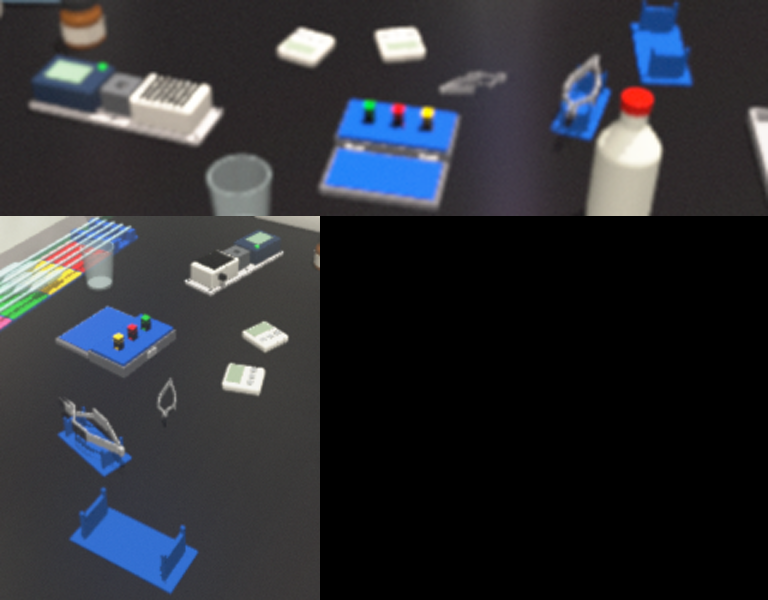

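Request:
arm_command --delta_pos '[[0,-0.53,-1],[0,-0.53,-1],[0,-0.53,-1],[0,-0.53,-1],[0,-0.53,-1],[0,-0.53,-1],[0,-0.53,-1],[0,-0.53,-1],[0,-0.53,-1],[0,-0.53,-1]]' --rotation '[[0,0,0],[0,0,0],[0,0,0],[0,0,0],[0,0,0],[0,0,0],[0,0,0],[0,0,0],[0,0,0],[0,0,0]]' --grip_force 12

```text
clock: 1.15
position: [0.4069, -0.375, 0.2425]
tool_rot: [-0.768, 1.566, 2.606]
force: [-0.5, 0.3, -0.1]
grip_width: 0.0853
```

Request:
arm_command --delta_pos '[[0,-0.5,-0.97],[0,-0.5,-0.97],[0,-0.5,-0.97],[0,-0.5,-0.97],[0,-0.5,-0.97],[0,-0.5,-0.97],[0,0,0]]' --rotation '[[0,0,0],[0,0,0],[0,0,0],[0,0,0],[0,0,0],[0,0,0],[0,0,0]]'

```text
clock: 1.85
position: [0.5641, -0.2364, 0.241]
tool_rot: [-1.046, 1.564, 2.333]
force: [-0.8, 0.6, -0.3]
grip_width: 0.0856
```

```bash
python3 - <<'E'
from h import *
c,im=grab('wrist','w1'); s=monitor.observe(); print(s['position'],rpy(s['tool_rot']),c[2],s['clock'])
np.save('w1.npy',np.array(c,dtype=object),allow_pickle=True)
E
```

```text
[ 0.56250168 -0.23831728  0.24090908] [[-0.00567522  0.23355753 -0.97232642]
 [ 0.00391141 -0.97232946 -0.23358109]
 [-0.99997625 -0.0051288   0.00460464]] [ 0.63999364 -0.21813435  0.36863183] 1.9
```

View pics/w1.png

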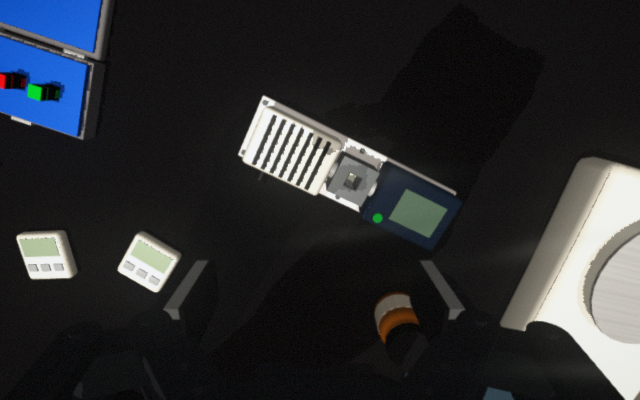

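```bash
python3 - <<'E'
from h import *
c=np.load('w1.npy',allow_pickle=True); im=cv2.imread('pics/w1.png')
p=onz(c,[(265,97),(457,192),(240,153)],.008);print(p.round(4));d=p[0]-p[1];print('yaw from +x edge',np.degrees(np.arctan2(-d[0],d[1])),'len',np.linalg.norm(d)); print('width',np.linalg.norm(p[0]-p[2]))
print('well',onz(c,[(352,180)],.042))
print('green',onz(c,[(43,93)],.049))
g=im[140:220,310:400]; cv2.imwrite('pics/crop2.png',cv2.resize(g,None,fx=8,fy=7,interpolation=cv2.INTER_NEAREST)[:600])
E
```

```text
[[ 0.6236 -0.1687  0.008 ]
 [ 0.5744 -0.3994  0.008 ]
 [ 0.5597 -0.1536  0.008 ]]
yaw from +x edge -12.035659371348306 len 0.23591441246189304
width 0.06557976925175817
well [[ 0.56702013 -0.27423027  0.042     ]]
green [[0.58174915 0.03155166 0.049     ]]
```

View pics/crop2.png

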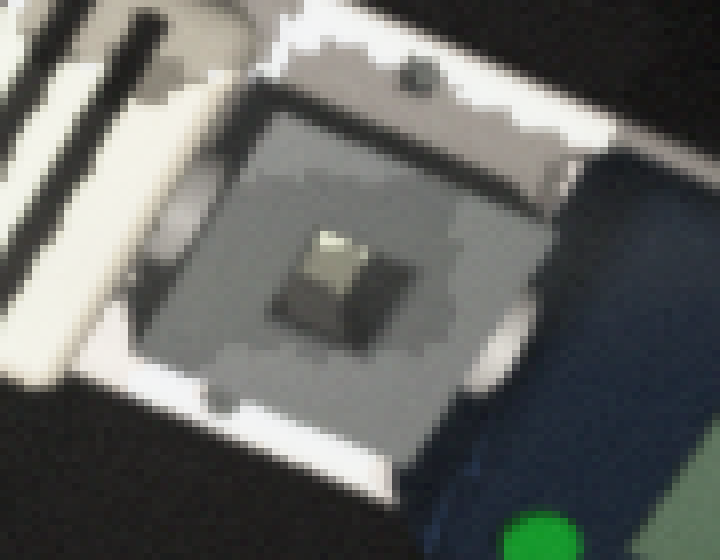

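Request:
arm_command --delta_pos '[[0,-1,-0.12],[0,-1,-0.12],[0,-1,-0.12],[0,-1,-0.12],[0,-1,-0.12],[0,-1,-0.12],[0,-1,-0.12],[0,-1,-0.12],[0,-1,-0.12],[0,0,0]]' --rotation '[[0,0,0],[0,0,0],[0,0,0],[0,0,0],[0,0,0],[0,0,0],[0,0,0],[0,0,0],[0,0,0],[0,0,0]]'

```text
clock: 2.9
position: [0.5252, 0.0307, 0.2403]
tool_rot: [-0.183, 1.561, -3.102]
force: [-0.1, -1.3, 0.4]
grip_width: 0.0851
```

```bash
python3 - <<'E'
from h import *
c,im=grab('wrist','w2'); s=monitor.observe(); print(s['position'],rpy(s['tool_rot']),s['clock'])
np.save('w2.npy',np.array(c,dtype=object),allow_pickle=True)
h=cv2.cvtColor(im,cv2.COLOR_BGR2HSV)
for n,lo,hi in(('green',45,75),('yellow',22,35),('red',0,6)):
    m=cv2.inRange(h,(lo,150,60),(hi,255,255))
    for k in cv2.findContours(m,0,2)[0]:
        if cv2.contourArea(k)>20:
            r=cv2.minAreaRect(k);print(n,r,onz(c,[r[0]],.049).round(4))
E
```

```text
[0.52541984 0.02840925 0.24026817] [[-9.71285912e-03  2.18141193e-01 -9.75868885e-01]
 [-1.40440956e-03 -9.75916933e-01 -2.18137955e-01]
 [-9.99951843e-01 -7.48223632e-04  9.78530326e-03]] 2.95
green ((621.2500610351562, 233.25), (7.77817440032959, 9.899494171142578), 45.0) [[ 0.5363 -0.3067  0.049 ]]
green ((317.9827880859375, 118.79309844970703), (5.646177768707275, 11.161048889160156), 66.80140686035156) [[0.5783 0.0389 0.049 ]]
```

Request:
arm_command --delta_pos '[[0,-1,-0.12],[0,-1,-0.12],[0,-1,-0.12],[0,-1,-0.12],[0,-1,-0.12],[0,-1,-0.12],[0,-1,-0.12],[0,-1,-0.12],[0,0,0]]' --rotation '[[0,0,0],[0,0,0],[0,0,0],[0,0,0],[0,0,0],[0,0,0],[0,0,0],[0,0,0],[0,0,0]]'

```text
clock: 3.85
position: [0.5056, 0.2608, 0.2387]
tool_rot: [0.497, 1.558, -2.446]
force: [-0.1, -0.8, -0.5]
grip_width: 0.0852
```

```bash
python3 - <<'E'
from h import *
c,im=grab('wrist','w3'); s=monitor.observe(); print(s['position'],rpy(s['tool_rot']),s['clock'],s['qpos'])
np.save('w3.npy',np.array(c,dtype=object),allow_pickle=True)
E
```

```text
[0.50620848 0.25845593 0.23861709] [[-0.00940663  0.1958211  -0.98059452]
 [-0.00934088 -0.98061233 -0.19573505]
 [-0.99991213  0.00731841  0.0110534 ]] 3.9 [-0.38169028  0.45518872 -0.27018211  1.73969326  0.1443268   0.97917288
 -2.08167313]
```

View pics/w3.png

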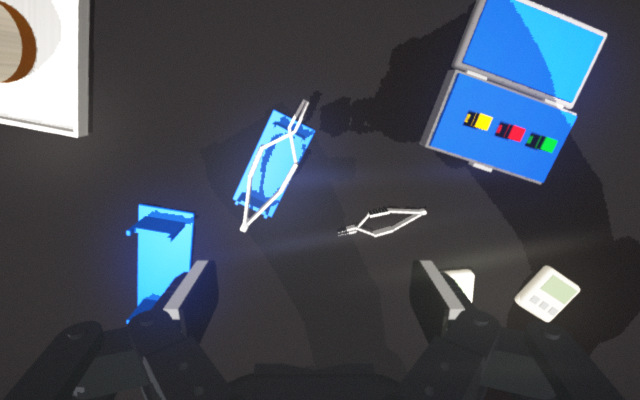

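```bash
python3 - <<'E'
from h import *
c=np.load('w3.npy',allow_pickle=True); im=cv2.imread('pics/w3.png')
t=onz(c,[(243,230),(305,102)],.037);print(t); d=t[1]-t[0];print(np.degrees(np.arctan2(d[1],d[0])),np.linalg.norm(d))
print('rest corners',onz(c,[(276,109),(315,131),(235,200),(275,217)],.004).round(4))
print('cells',onz(c,[(484,122),(517,132),(549,144)],.049).round(4))
k=im[80:250,210:340]; cv2.imwrite('pics/crop3.png',cv2.resize(cv2.convertScaleAbs(k,alpha=1.6,beta=20),None,fx=4,fy=3.5,interpolation=2))
E
```

```text
[[0.42878958 0.32101739 0.037     ]
 [0.57090258 0.28123779 0.037     ]]
-15.637748878296033 0.14757547158512047
rest corners [[0.5568 0.31   0.004 ]
 [0.5424 0.2654 0.004 ]
 [0.4484 0.3393 0.004 ]
 [0.4369 0.2911 0.004 ]]
cells [[0.5879 0.1127 0.049 ]
 [0.5857 0.0778 0.049 ]
 [0.5816 0.0419 0.049 ]]
```

View pics/crop3.png

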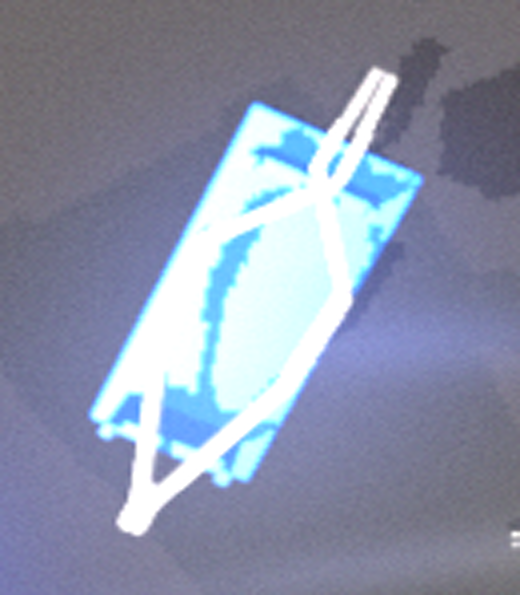

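Request:
arm_command --delta_pos '[[0,-0.75,0],[0,-0.75,0],[0,0,0],[0,0,0],[0,0,0],[0,0,0]]' --rotation '[[0,0.105,-0.07],[0.9,0,0],[0.9,0,0],[0.9,0,0],[0.9,0,0],[0.9,0,0]]'

```text
clock: 4.5
position: [0.5027, 0.2899, 0.2376]
tool_rot: [1.9, 1.566, -1.547]
force: [0.5, 0.7, -0.3]
grip_width: 0.0853
```

```bash
cat > st.py <<'E'
from h import *
def st():
    s=monitor.observe(); R=rpy(s['tool_rot'])
    print('t',s['clock'],'p',s['position'].round(4),'yaw(-z)',np.degrees(np.arctan2(-R[1,2],-R[0,2])).round(2),'X',R[:,0].round(4),'q',s['qpos'].round(2),'F',s['force'].round(1),'w',round(s['grip_width'],4)); return s,R
def mv(dw,s=None):
    R=rpy(monitor.observe()['tool_rot']); print('delta tool (units of 30mm)',(R.T@np.array(dw)/.03).round(3))
def lev():
    R=rpy(monitor.observe()['tool_rot']); v=np.cross(R[:,0],[0,0,-1]); print('level rot units',(R.T@np.degrees(v)/6).round(3))
E
python3 - <<'E'
from st import *
s,R=st(); lev(); mv(np.array([.4965,.302,.2])-s['position'])
E
```

```text
t 4.5 p [0.5027 0.2899 0.2376] yaw(-z) -17.49 X [ 1.0e-04 -4.9e-03 -1.0e+00] q [-0.61  0.46 -0.02  1.73  0.02  0.96 -2.52] F [ 0.5  0.7 -0.3] w 0.0853
level rot units [ 0.    -0.015 -0.045]
delta tool (units of 30mm) [ 1.251 -0.329  0.321]
```

Request:
arm_command --delta_pos '[[0,-0.33,0.33],[0,0,0]]' --rotation '[[-0.5,0,-0.04],[0,0,0]]' --gripper -0.4

```text
clock: 4.7
position: [0.4978, 0.2988, 0.2377]
tool_rot: [2.544, 1.566, -0.854]
force: [-0.3, 0.0, 0.3]
grip_width: 0.0605
```

```bash
python3 - <<'E'
from st import *
s,R=st(); print(s['qpos'][6]); lev(); mv(np.array([.4965,.302,.1])-s['position'])
c,im=grab('wrist','w4'); np.save('w4.npy',np.array(c,dtype=object),allow_pickle=True)
E
```

```text
t 4.7 p [0.4978 0.2988 0.2377] yaw(-z) -14.66 X [ 0.003  -0.0034 -1.    ] q [-0.62  0.46 -0.03  1.73  0.02  0.95 -2.49] F [-0.3  0.   0.3] w 0.0605
-2.4893334686190305
level rot units [ 0.    -0.036 -0.024]
delta tool (units of 30mm) [ 4.589 -0.104  0.086]
```

View pics/w4.png

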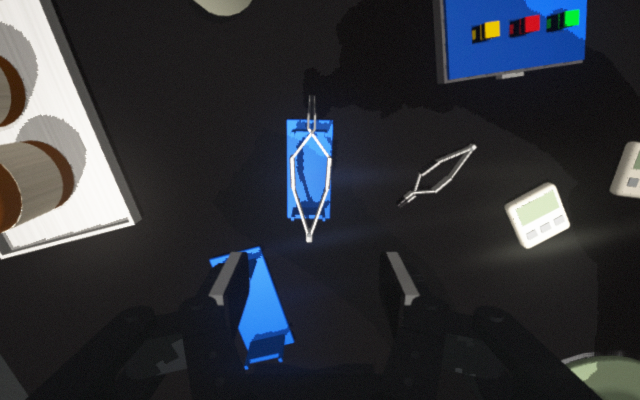

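```bash
python3 - <<'E'
from st import *
c=np.load('w4.npy',allow_pickle=True); im=cv2.imread('pics/w4.png')
t=onz(c,[(309,240),(312,95)],.037);d=t[1]-t[0];print(t,np.degrees(np.arctan2(d[1],d[0])),np.linalg.norm(d)); print('O',t[0]+d/np.linalg.norm(d)*.07)
g=onz(c,[(294,168),(330,168)],.046);print(g,g.mean(0),np.linalg.norm(g[0]-g[1]))
r=onz(c,[(287,120),(334,121),(288,220),(330,220)],.004);print('rest',r.round(4),r.mean(0))
s,R=st(); print(proj(c,[s['position']+R[:,0]*.01]))
E
```

```text
[[0.42981995 0.32113761 0.037     ]
 [0.57278274 0.28036951 0.037     ]] -15.916339584132093 0.14866202494953987
O [0.49713637 0.30194127 0.037     ]
[[0.51124491 0.31460044 0.046     ]
 [0.50237687 0.28067391 0.046     ]] [0.50681089 0.29763717 0.046     ] 0.03506638178081554
rest [[0.5549 0.3124 0.004 ]
 [0.5414 0.2645 0.004 ]
 [0.446  0.3423 0.004 ]
 [0.4337 0.2953 0.004 ]] [0.49401843 0.30361928 0.004     ]
t 4.75 p [0.4985 0.2975 0.2378] yaw(-z) -14.85 X [ 0.0032 -0.004  -1.    ] q [-0.62  0.46 -0.03  1.73  0.02  0.95 -2.49] F [ 0.1 -0.7 -0.6] w 0.0599
[[316.69622291 266.68969751]]
```

Request:
arm_command --delta_pos '[[0,-0.13,0.09],[0.9,0,0],[0.9,0,0],[0.9,0,0],[0.9,0,0],[0.6,0,0],[0,0,0]]' --rotation '[[-0.06,-0.04,-0.025],[0,0,0],[0,0,0],[0,0,0],[0,0,0],[0,0,0],[0,0,0]]'

```text
clock: 5.45
position: [0.4983, 0.3009, 0.1083]
tool_rot: [-1.055, 1.565, 1.837]
force: [-0.3, -0.4, 1.0]
grip_width: 0.0597
```

```bash
python3 - <<'E'
from st import *
s,R=st(); lev(); mv(np.array([.497,.302,.030])-s['position'])
c,im=grab('wrist','w5'); np.save('w5.npy',np.array(c,dtype=object),allow_pickle=True)
E
```

```text
t 5.45 p [0.4983 0.3009 0.1083] yaw(-z) -14.29 X [-0.0014  0.0052 -1.    ] q [-0.62  0.63 -0.04  1.82  0.03  0.69 -2.49] F [-0.3 -0.4  1. ] w 0.0597
level rot units [-0.     0.026  0.045]
delta tool (units of 30mm) [ 2.61  -0.012  0.044]
```

View pics/w5.png

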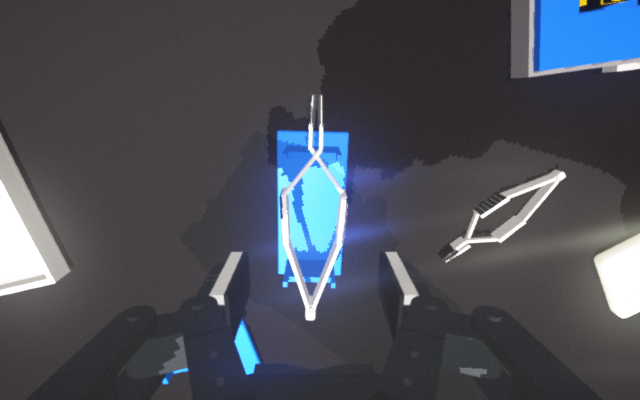

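```bash
python3 - <<'E'
from st import *
c=np.load('w5.npy',allow_pickle=True)
t=onz(c,[(310.5,318),(317,95)],.042);d=t[1]-t[0];print(t,np.degrees(np.arctan2(d[1],d[0])),np.linalg.norm(d)); print('O',t[0]+d/np.linalg.norm(d)*.07)
E
```

```text
[[0.4308786  0.32083331 0.042     ]
 [0.57229687 0.28080714 0.042     ]] -15.803311604115867 0.14697353569260097
O [0.49823276 0.3017698  0.042     ]
```

Request:
arm_command --delta_pos '[[0.6,-0.02,0.01],[0.6,0,0],[0.6,0,0],[0.5,0,0],[0.3,0,0],[0,0,0]]' --rotation '[[0,0.026,0.045],[0,0,0],[0,0,0],[0,0,0],[0,0,0],[0,0,0]]'

```text
clock: 6.1
position: [0.5028, 0.3041, 0.0355]
tool_rot: [-2.055, 1.56, 0.837]
force: [1.0, 0.1, -0.9]
grip_width: 0.0595
```

```bash
python3 - <<'E'
from st import *
s,R=st(); lev(); mv(np.array([.498,.302,.030])-s['position'])
E
```

```text
t 6.1 p [0.5028 0.3041 0.0355] yaw(-z) -14.31 X [ 0.0071  0.0079 -0.9999] q [-0.63  0.75 -0.02  1.84  0.03  0.54 -2.49] F [ 1.   0.1 -0.9] w 0.0595
level rot units [-0.    -0.047  0.09 ]
delta tool (units of 30mm) [0.182 0.109 0.137]
```

Request:
arm_command --delta_pos '[[0.15,0.1,0.12],[0.03,0.01,0.02],[0,0,0]]' --rotation '[[0,-0.047,0.09],[0,0,0],[0,0,0]]'

```text
clock: 6.4
position: [0.4982, 0.3022, 0.0313]
tool_rot: [-2.322, 1.57, 0.57]
force: [-0.4, -0.2, -0.4]
grip_width: 0.0596
```

```bash
python3 - <<'E'
from st import *
s,R=st(); lev(); mv(np.array([.498,.302,.030])-s['position'])
E
```

```text
t 6.4 p [0.4982 0.3022 0.0313] yaw(-z) -14.31 X [ 8.e-04  5.e-04 -1.e+00] q [-0.63  0.75 -0.02  1.85  0.02  0.54 -2.49] F [-0.4 -0.2 -0.4] w 0.0596
level rot units [ 0.    -0.006  0.006]
delta tool (units of 30mm) [0.044 0.01  0.005]
```

Request:
arm_command --delta_pos '[[0,0,0],[0,0,0],[0,0,0],[0,0,0]]' --rotation '[[0,0,0],[0,0,0],[0,0,0],[0,0,0]]' --gripper 0.15 --grip_force 12

```text
clock: 6.8
position: [0.4988, 0.3026, 0.0325]
tool_rot: [-2.333, 1.568, 0.559]
force: [1.3, 0.4, -0.2]
grip_width: 0.0367
```

Request:
arm_command --delta_pos '[[0,0,0],[0,0,0],[0,0,0]]' --rotation '[[0,0,0],[0,0,0],[0,0,0]]' --gripper 1

```text
clock: 7.1
position: [0.4987, 0.3026, 0.0324]
tool_rot: [-2.316, 1.568, 0.576]
force: [1.0, 0.1, -1.0]
grip_width: 0.0364
```

Request:
arm_command --delta_pos '[[0,0,0],[0,0,0],[0,0,0]]' --rotation '[[0,0,0],[0,0,0],[0,0,0]]' --gripper 0.14 --grip_force 40

```text
clock: 7.4
position: [0.4987, 0.3026, 0.0324]
tool_rot: [-2.311, 1.568, 0.581]
force: [-0.4, 0.8, -0.1]
grip_width: 0.0368
```

Request:
arm_command --delta_pos '[[0,0,0],[0,0,0],[0,0,0]]' --rotation '[[0,0,0],[0,0,0],[0,0,0]]' --gripper 0.2

```text
clock: 7.7
position: [0.4988, 0.3026, 0.0326]
tool_rot: [-2.311, 1.568, 0.581]
force: [0.2, -0.3, 0.1]
grip_width: 0.0343
```

Request:
arm_command --delta_pos '[[0,0,0],[0,0,0],[0,0,0]]' --rotation '[[0,0,0],[0,0,0],[0,0,0]]' --gripper 0.08

```text
clock: 8.0
position: [0.4987, 0.3025, 0.0324]
tool_rot: [-2.314, 1.568, 0.578]
force: [-0.2, -0.8, 0.2]
grip_width: 0.0394
```

Request:
arm_command --delta_pos '[[0,0,0],[0,0,0],[0,0,0]]' --rotation '[[0,0,0],[0,0,0],[0,0,0]]' --gripper 0.05

```text
clock: 8.3
position: [0.4986, 0.3025, 0.0323]
tool_rot: [-2.308, 1.569, 0.584]
force: [0.5, 0.7, -0.6]
grip_width: 0.0406
```

```bash
cat > wm.py <<'E'
from st import *
def wm(n=8):
    W=[];F=[]
    for i in range(n):
        optics.grab_frame('wrist'); s=monitor.observe(); W.append(s['grip_width']); F.append(s['force'])
    print('w mm',(np.mean(W)*1e3).round(3),'+-',(np.std(W)*1e3).round(3),'F',np.mean(F,0).round(2),np.std(F,0).round(2),'z',s['position'].round(4),'t',s['clock'])
E
python3 -c "
from wm import *
wm()"
```

```text
w mm 40.52 +- 0.198 F [-0.25  0.01 -0.59] [0.56 0.37 0.27] z [0.4986 0.3026 0.0323] t 8.7
```

Request:
arm_command --delta_pos '[[0,0,0],[0,0,0]]' --rotation '[[0,0,0],[0,0,0]]' --gripper 0.2

```text
clock: 8.9
position: [0.4988, 0.3026, 0.0326]
tool_rot: [-2.318, 1.568, 0.574]
force: [-0.8, -0.7, 1.1]
grip_width: 0.0347
```

```bash
python3 -c "
from wm import *
wm()"
```

```text
w mm 34.498 +- 0.102 F [-0.22 -0.3   2.44] [0.63 0.43 0.68] z [0.4988 0.3026 0.0325] t 9.3
```

Request:
arm_command --delta_pos '[[0,0,0],[0,0,0]]' --rotation '[[0,0,0],[0,0,0]]' --gripper 0.0

```text
clock: 9.5
position: [0.4987, 0.3026, 0.0323]
tool_rot: [-2.323, 1.568, 0.568]
force: [-0.6, 0.1, -0.8]
grip_width: 0.0421
```

```bash
python3 -c "
from wm import *
wm()"
```

```text
w mm 42.733 +- 0.225 F [ 0.07  0.02 -0.05] [0.53 0.49 0.66] z [0.4988 0.3026 0.0324] t 9.9
```

Request:
arm_command --delta_pos '[[0,0,0],[0,0,0]]' --rotation '[[0,0,0],[0,0,0]]' --gripper 0.07

```text
clock: 10.1
position: [0.4988, 0.3025, 0.0325]
tool_rot: [-2.327, 1.568, 0.565]
force: [-0.4, -0.2, 0.4]
grip_width: 0.0402
```

```bash
python3 -c "
from wm import *
wm()"
```

```text
w mm 40.123 +- 0.173 F [-0.19 -0.13  1.26] [0.25 0.45 0.48] z [0.4988 0.3026 0.0325] t 10.5
```

Request:
arm_command --delta_pos '[[0,0,0],[-0.3,0,0],[-0.6,0,0],[-0.9,0,0],[-0.9,0,0],[0,0,0]]' --rotation '[[0,0,0],[0,0,0],[0,0,0],[0,0,0],[0,0,0],[0,0,0]]' --gripper 0.08

```text
clock: 11.1
position: [0.4982, 0.3022, 0.1177]
tool_rot: [-2.336, 1.57, 0.556]
force: [1.1, 0.9, -1.1]
grip_width: 0.0397
```

Request:
arm_command --delta_pos '[[0,0.5,-0.2],[0,0.9,-0.3],[0,0.9,-0.3],[0,0.9,-0.3],[0,0.9,-0.3],[0,0.9,-0.3],[0,0.9,-0.3],[0,0.9,-0.3],[0,0.9,-0.3],[0,0.4,-0.15]]' --rotation '[[0,0,0],[0,0,0],[0,0,0],[0,0,0],[0,0,0],[0,0,0],[0,0,0],[0,0,0],[0,0,0],[0,0,0]]'

```text
clock: 12.1
position: [0.5149, 0.0303, 0.1148]
tool_rot: [0.721, 1.567, -2.67]
force: [0.1, 0.6, -1.2]
grip_width: 0.04
```

Request:
arm_command --delta_pos '[[0,0,0],[0,0,0],[0,0,0]]' --rotation '[[-0.8,0,0],[-0.75,0,0],[0,0,0]]'

```text
clock: 12.4
position: [0.5138, 0.0263, 0.1138]
tool_rot: [0.556, 1.564, -2.672]
force: [0.5, 1.0, -1.2]
grip_width: 0.0397
```

```bash
python3 - <<'E'
from st import *
s,R=st(); lev(); mv(np.array([.5157,.0457,.12])-s['position'])
c,im=grab('wrist','w6'); np.save('w6.npy',np.array(c,dtype=object),allow_pickle=True)
E
```

```text
t 12.4 p [0.5138 0.0263 0.1138] yaw(-z) -4.97 X [-0.0058 -0.0029 -1.    ] q [-0.11  0.54 -0.08  1.99  0.07  0.62 -1.89] F [ 0.5  1.  -1.2] w 0.0397
level rot units [-0.     0.053 -0.033]
delta tool (units of 30mm) [-0.209 -0.649 -0.005]
```

View pics/w6.png

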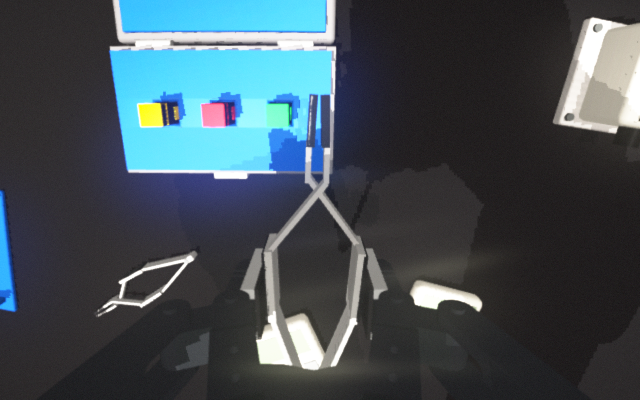

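```bash
python3 - <<'E'
from st import *
c=np.load('w6.npy',allow_pickle=True); im=cv2.imread('pics/w6.png'); s,R=st()
h=cv2.cvtColor(im,cv2.COLOR_BGR2HSV)
C={}
for n,lo,hi in(('green',45,90),('yellow',18,35),('red',170,180)):
    m=cv2.inRange(h,(lo,90,110),(hi,255,255)); m[:90]=0;m[140:]=0
    k=max(cv2.findContours(m,0,2)[0],key=cv2.contourArea); r=cv2.minAreaRect(k); b=cv2.boundingRect(k)
    C[n]=onz(c,[r[0]],.049)[0]; print(n,r,b,C[n].round(4))
v=C['yellow']-C['green'];print('case yaw',np.degrees(np.arctan2(-v[0],v[1])),np.linalg.norm(v))
e=onz(c,[(128,172),(330,172)],.020);print(e)
tp=s['position']-.005*R[:,0]
for z in (.11,.119,.125):
    j=onz(c,[(319.5,95),(319,151)],z);print(z,j.round(4),((j[0]+j[1])/2-tp).round(4)@R/1)
E
```

```text
t 12.45 p [0.5139 0.0264 0.1138] yaw(-z) -5.11 X [-0.0058 -0.0029 -1.    ] q [-0.11  0.54 -0.08  1.99  0.07  0.62 -1.89] F [ 0.4 -0.4 -0.6] w 0.0397
green ((278.0, 115.0), (24.0, 26.0), 90.0) (265, 103, 27, 25) [0.5811 0.0406 0.049 ]
yellow ((150.51829528808594, 114.66462707519531), (23.080190658569336, 22.748897552490234), 83.6598129272461) (138, 103, 26, 23) [0.5879 0.1123 0.049 ]
red ((213.0, 113.5), (21.0, 22.0), 90.0) (202, 103, 23, 22) [0.5852 0.0768 0.049 ]
case yaw -5.420343579238563 0.0720184201426031
[[0.55128504 0.15049464 0.02      ]
 [0.53907692 0.0128935  0.02      ]]
0.11 [[0.5905 0.0179 0.11  ]
 [0.5694 0.0198 0.11  ]] [ 0.00843844  0.00166151 -0.06646226]
0.119 [[0.5906 0.0181 0.119 ]
 [0.5709 0.0198 0.119 ]] [-0.00056631  0.00152139 -0.06720041]
0.125 [[0.5906 0.0182 0.125 ]
 [0.5719 0.0199 0.125 ]] [-0.00656996  0.00138884 -0.06775593]
```

Request:
arm_command --delta_pos '[[0,-0.5,0.04],[0,-0.23,0],[0,0,0],[0,0,0]]' --rotation '[[0,0.05,-0.03],[0,0,0],[0,0,0],[0,0,0]]' --gripper 0.305

```text
clock: 12.85
position: [0.5143, 0.0513, 0.1134]
tool_rot: [-0.513, 1.57, 2.536]
force: [-0.4, 0.7, -0.3]
grip_width: 0.0303
```

```bash
python3 - <<'E'
from st import *
s,R=st(); lev(); mv(np.array([.5146,.0483,.06])-s['position'])
c,im=grab('wrist','w7'); np.save('w7.npy',np.array(c,dtype=object),allow_pickle=True)
E
```

```text
t 12.85 p [0.5143 0.0513 0.1134] yaw(-z) -5.32 X [-5.e-04  3.e-04 -1.e+00] q [-0.16  0.54 -0.08  1.99  0.07  0.61 -1.94] F [-0.4  0.7 -0.3] w 0.0303
level rot units [0.    0.005 0.003]
delta tool (units of 30mm) [ 1.781  0.101 -0.022]
```

View pics/w7.png

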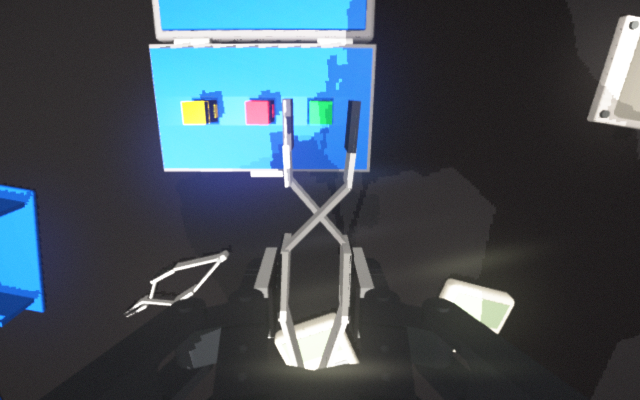

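Request:
arm_command --delta_pos '[[0.4,0.08,-0.02],[0.5,0,0],[0.4,0,0],[0,0,0]]' --rotation '[[0,0,0],[0,0,0],[0,0,0],[0,0,0]]'

```text
clock: 13.3
position: [0.5146, 0.0477, 0.0713]
tool_rot: [0.277, 1.571, -2.959]
force: [0.4, 0.2, -0.6]
grip_width: 0.0301
```

```bash
python3 - <<'E'
from st import *
s,R=st(); lev(); mv(np.array([.5146,.0483,.0395])-s['position'])
E
```

```text
t 13.3 p [0.5146 0.0477 0.0713] yaw(-z) -5.39 X [-3.e-04 -1.e-04 -1.e+00] q [-0.16  0.62 -0.07  2.01  0.08  0.52 -1.95] F [ 0.4  0.2 -0.6] w 0.0301
level rot units [-0.     0.003 -0.001]
delta tool (units of 30mm) [ 1.06  -0.022  0.002]
```

Request:
arm_command --delta_pos '[[0.3,-0.02,0],[0.3,0,0],[0.3,0,0],[0.1,0,0],[0,0,0]]' --rotation '[[0,0,0],[0,0,0],[0,0,0],[0,0,0],[0,0,0]]'

```text
clock: 13.8
position: [0.5147, 0.0479, 0.0385]
tool_rot: [0.436, 1.57, -2.8]
force: [0.6, -0.9, -1.0]
grip_width: 0.0298
```

```bash
python3 - <<'E'
from st import *
s,R=st(); lev(); mv(np.array([.5146,.0483,.0395])-s['position'])
c,im=grab('wrist','w8'); np.save('w8.npy',np.array(c,dtype=object),allow_pickle=True)
h=cv2.cvtColor(im,cv2.COLOR_BGR2HSV)
m=cv2.inRange(h,(45,90,90),(90,255,255)); m[200:]=0
k=max(cv2.findContours(m,0,2)[0],key=cv2.contourArea); r=cv2.minAreaRect(k); print(r,cv2.boundingRect(k)); g=onz(c,[r[0]],.049)[0]; print(g, ((g-s['position'])@R).round(4))
y0=int(r[0][1]); 
for y in range(y0-30,y0+41,10): print(y,[int(v) for v in cv2.cvtColor(im,cv2.COLOR_BGR2GRAY)[y,260:380:4]])
E
```

```text
t 13.8 p [0.5147 0.0479 0.0385] yaw(-z) -5.42 X [-6.e-04 -2.e-04 -1.e+00] q [-0.16  0.68 -0.06  2.02  0.09  0.45 -1.95] F [ 0.6 -0.9 -1. ] w 0.0298
level rot units [-0.     0.006 -0.003]
delta tool (units of 30mm) [-0.033 -0.012  0.004]
((314.5, 126.0), (38.0, 37.0), 90.0) (296, 107, 38, 39)
[0.58123097 0.04173739 0.049     ] [-0.0105 -0.0001 -0.0668]
96 [192, 191, 192, 192, 193, 193, 191, 191, 192, 133, 132, 136, 135, 136, 136, 136, 132, 136, 136, 137, 138, 136, 134, 133, 134, 137, 134, 137, 135, 137]
106 [225, 226, 225, 224, 224, 221, 255, 178, 64, 105, 77, 63, 66, 64, 59, 59, 49, 52, 92, 140, 145, 105, 53, 81, 122, 107, 140, 140, 139, 139]
116 [228, 228, 227, 228, 226, 226, 255, 179, 69, 165, 188, 181, 178, 176, 178, 176, 177, 177, 174, 141, 107, 103, 46, 83, 216, 136, 137, 137, 138, 135]
126 [231, 229, 228, 228, 227, 227, 211, 94, 69, 135, 179, 179, 179, 179, 180, 178, 175, 176, 176, 142, 110, 100, 49, 83, 237, 140, 137, 137, 137, 136]
136 [231, 232, 232, 229, 229, 229, 252, 191, 72, 121, 179, 178, 177, 176, 174, 176, 177, 175, 174, 138, 136, 104, 52, 82, 130, 133, 135, 134, 135, 134]
146 [198, 197, 197, 196, 196, 196, 255, 255, 83, 137, 143, 141, 142, 123, 126, 126, 143, 140, 141, 131, 105, 69, 68, 108, 99, 130, 131, 132, 134, 132]
156 [195, 195, 197, 195, 196, 196, 255, 255, 138, 112, 108, 111, 108, 109, 105, 105, 106, 130, 130, 130, 102, 104, 137, 246, 156, 130, 129, 127, 130, 131]
166 [193, 195, 195, 195, 178, 176, 255, 248, 130, 112, 110, 111, 111, 110, 108, 110, 108, 106, 109, 133, 105, 116, 165, 246, 130, 132, 131, 130, 129, 126]
```

Request:
arm_command --delta_pos '[[-0.03,-0.06,0],[0,0,0]]' --rotation '[[0,0,0],[0,0,0]]'

```text
clock: 14.05
position: [0.5152, 0.0499, 0.0402]
tool_rot: [2.944, 1.571, -0.293]
force: [-0.1, 0.1, -1.3]
grip_width: 0.0303
```

```bash
python3 - <<'E'
from st import *
s,R=st(); lev(); mv(np.array([.5146,.0497,.0395])-s['position'])
c,im=grab('wrist','w9')
g=cv2.cvtColor(im,cv2.COLOR_BGR2GRAY); print([int(v) for v in g[126,270:370:2]]);print([int(v) for v in g[136,270:370:2]])
E
```

```text
t 14.05 p [0.5152 0.0499 0.0402] yaw(-z) -5.42 X [ 2.e-04 -1.e-04 -1.e+00] q [-0.17  0.68 -0.06  2.01  0.09  0.45 -1.96] F [-0.1  0.1 -1.3] w 0.0303
level rot units [ 0.    -0.002 -0.   ]
delta tool (units of 30mm) [0.022 0.009 0.02 ]
[232, 231, 231, 230, 231, 230, 201, 175, 135, 94, 93, 71, 140, 146, 149, 124, 119, 182, 180, 183, 180, 179, 179, 179, 179, 177, 177, 179, 176, 178, 177, 178, 177, 178, 174, 114, 109, 104, 71, 55, 80, 85, 85, 88, 109, 144, 142, 142, 144, 141]
[233, 233, 232, 233, 232, 231, 231, 255, 251, 193, 97, 77, 139, 146, 138, 105, 120, 181, 179, 180, 180, 179, 179, 179, 177, 179, 178, 178, 179, 177, 177, 175, 178, 175, 167, 125, 109, 102, 55, 55, 84, 86, 84, 84, 138, 139, 138, 138, 141, 140]
```

Request:
arm_command --delta_pos '[[0,0,0],[0,0,0]]' --rotation '[[0,0,0],[0,0,0]]' --gripper 0.22

```text
clock: 14.3
position: [0.5155, 0.0498, 0.0406]
tool_rot: [-3.089, 1.57, -0.042]
force: [0.2, -0.5, -0.8]
grip_width: 0.0333
```

```bash
python3 -c "
from wm import *
wm(8)"
```

```text
w mm 33.393 +- 0.178 F [-0.21 -0.01 -0.61] [0.54 0.47 0.8 ] z [0.5154 0.0498 0.0404] t 14.7
```

Request:
arm_command --delta_pos '[[0,0,0],[0,0,0]]' --rotation '[[0,0,0],[0,0,0]]' --gripper 0.204

```text
clock: 14.9
position: [0.5153, 0.0498, 0.0404]
tool_rot: [3.038, 1.57, -0.198]
force: [0.3, -0.4, -0.3]
grip_width: 0.0338
```

```bash
python3 -c "
from wm import *
wm(8)"
```

```text
w mm 34.011 +- 0.155 F [-0.02  0.14 -0.83] [0.5  0.53 0.49] z [0.5153 0.0497 0.0404] t 15.3
```

Request:
arm_command --delta_pos '[[0,0,0],[0,0,0]]' --rotation '[[0,0,0],[0,0,0]]' --gripper 0.199

```text
clock: 15.5
position: [0.5153, 0.0498, 0.0404]
tool_rot: [3.034, 1.57, -0.202]
force: [0.3, -0.1, -1.4]
grip_width: 0.0339
```

```bash
python3 -c "
from wm import *
wm(10)"
```

```text
w mm 34.153 +- 0.181 F [-0.14  0.21 -0.67] [0.36 0.56 0.48] z [0.5153 0.0498 0.0404] t 16.0
```

Request:
arm_command --delta_pos '[[0,0,0],[0,0,0]]' --rotation '[[0,0,0],[0,0,0]]' --gripper 0.194

```text
clock: 16.2
position: [0.5153, 0.0498, 0.0404]
tool_rot: [2.982, 1.57, -0.254]
force: [-0.4, -1.2, -0.8]
grip_width: 0.0349
```

```bash
cp wm.py wm0.py; python3 - <<'E'
from wm import *
wm(11)
c,im=grab('wrist','w10')
g=cv2.cvtColor(im,cv2.COLOR_BGR2GRAY); print([int(v) for v in g[126,270:370:2]]);print([int(v) for v in g[136,270:370:2]])
s=monitor.observe(); print(s['moment'],s['joint_efforts'].round(2))
E
```

```text
w mm 34.474 +- 0.143 F [ 0.02  0.24 -0.81] [0.54 0.37 0.61] z [0.5153 0.0498 0.0404] t 16.75
[231, 231, 229, 230, 229, 229, 229, 229, 229, 228, 228, 206, 103, 95, 94, 95, 178, 181, 179, 180, 179, 178, 178, 180, 180, 178, 180, 177, 177, 177, 176, 177, 177, 177, 86, 86, 87, 86, 140, 146, 142, 143, 142, 143, 145, 141, 141, 142, 139, 143]
[233, 233, 231, 232, 231, 231, 231, 231, 231, 230, 229, 215, 96, 92, 91, 100, 177, 180, 179, 178, 177, 179, 178, 178, 178, 177, 176, 176, 178, 176, 176, 175, 162, 124, 85, 84, 87, 91, 139, 141, 142, 141, 139, 138, 136, 139, 138, 139, 140, 138]
[ 0.0284862  -0.00231594  0.01844501] [ 0.000e+00 -8.922e+01  1.990e+00 -1.912e+01  1.000e-02 -1.000e-02
 -0.000e+00]
```

Request:
arm_command --delta_pos '[[0,0,0],[0,0,0]]' --rotation '[[0,0,0],[0,0,0]]' --gripper 0.19

```text
clock: 17.0
position: [0.5153, 0.0498, 0.0404]
tool_rot: [3.11, 1.57, -0.126]
force: [0.2, 0.4, -1.2]
grip_width: 0.0344
```

```bash
python3 - <<'E'
from wm import *
wm(12)
E
```

```text
w mm 34.659 +- 0.1 F [ 0.07 -0.07 -0.52] [0.66 0.33 0.44] z [0.5153 0.0498 0.0404] t 17.6
```

```bash
python3 - <<'E'
from st import *
c,im=grab('wrist','l0')
E
```

Request:
arm_command --delta_pos '[[0,0,0],[-0.07,0,0],[-0.07,0,0],[0,0,0]]' --rotation '[[0,0,0],[0,0,0],[0,0,0],[0,0,0]]' --gripper 0.193

```text
clock: 18.05
position: [0.5153, 0.0498, 0.045]
tool_rot: [3.045, 1.57, -0.191]
force: [0.1, 1.3, -0.9]
grip_width: 0.0349
```

```bash
cat > cmp.py <<'E'
from wm import *
def cmp(a,b):
    A=cv2.cvtColor(cv2.imread(f'pics/{a}.png'),6).astype(np.float32);B=cv2.cvtColor(cv2.imread(f'pics/{b}.png'),6).astype(np.float32)
    for n,(x0,y0,x1,y1) in dict(cross=(285,175,355,245),cell=(300,105,342,150),jawL=(285,100,312,165),jawR=(330,100,358,165),foam=(120,110,270,170),tail=(280,330,360,395)).items():
        t=A[y0+4:y1-4,x0+4:x1-4]; S=B[max(0,y0-8):y1+8,x0-8:x1+8]
        r=cv2.matchTemplate(S,t,cv2.TM_CCOEFF_NORMED); _,v,_,l=cv2.minMaxLoc(r); print(n,'shift',l[0]-12,l[1]-(y0+4-max(0,y0-8)),'score',round(v,3))
E
python3 - <<'E'
from cmp import *
s,R=st()
grab('wrist','l1'); cmp('l0','l1'); wm(6)
E
```

```text
t 18.05 p [0.5153 0.0498 0.045 ] yaw(-z) -5.43 X [ 5.e-04 -1.e-04 -1.e+00] q [-0.17  0.67 -0.06  2.01  0.09  0.46 -1.96] F [ 0.1  1.3 -0.9] w 0.0349
cross shift 0 0 score 0.969
cell shift 0 0 score 0.915
jawL shift 0 -2 score 0.891
jawR shift 0 -1 score 0.811
foam shift 5 -2 score 0.923
tail shift 0 0 score 0.999
w mm 34.476 +- 0.093 F [ 0.13  0.2  -0.67] [0.48 0.26 0.32] z [0.5152 0.0497 0.0446] t 18.4
```

Request:
arm_command --delta_pos '[[-0.1,0,0],[-0.3,0,0],[-0.4,0,0],[-0.4,0,0],[-0.4,0,0],[-0.25,0,0],[0,0,0]]' --rotation '[[0,0,0],[0,0,0],[0,0,0],[0,0,0],[0,0,0],[0,0,0],[0,0,0]]'

```text
clock: 19.1
position: [0.5156, 0.0498, 0.1064]
tool_rot: [-2.994, 1.569, 0.053]
force: [0.4, 0.6, -1.3]
grip_width: 0.0346
```

```bash
python3 - <<'E'
from cmp import *
s,R=st(); lev()
c,im=grab('wrist','l2'); cmp('l0','l2'); wm(6)
h=cv2.cvtColor(im,cv2.COLOR_BGR2HSV)
m=cv2.inRange(h,(45,90,90),(90,255,255)); m[200:]=0
k=max(cv2.findContours(m,0,2)[0],key=cv2.contourArea); print(cv2.minAreaRect(k),cv2.boundingRect(k))
E
```

```text
t 19.1 p [0.5156 0.0498 0.1064] yaw(-z) -5.44 X [ 2.e-03  1.e-04 -1.e+00] q [-0.16  0.56 -0.07  1.99  0.07  0.59 -1.94] F [ 0.4  0.6 -1.3] w 0.0346
level rot units [ 0.    -0.019  0.003]
cross shift 0 0 score 0.918
cell shift 0 0 score 0.886
jawL shift 0 -3 score 0.614
jawR shift 0 -1 score 0.801
foam shift -12 11 score 0.206
tail shift -12 -3 score 0.467
w mm 34.512 +- 0.137 F [-0.3  -0.02 -0.86] [0.18 0.38 0.5 ] z [0.5148 0.0497 0.1045] t 19.45
((319.31243896484375, 126.37741088867188), (36.011837005615234, 38.01036071777344), 2.2025980949401855) (301, 107, 37, 40)
```

Request:
arm_command --delta_pos '[[0,0.2,0.04],[0,0.5,0.04],[0,0.8,0.04],[0,0.8,0.04],[0,0.8,0.04],[0,0.8,0.04],[0,0.8,0.04],[0,0.8,0.04],[0,0.8,0.04],[0,0.8,0.04]]' --rotation '[[0,-0.02,0],[0,0,0],[0.15,0,0],[0.15,0,0],[0.15,0,0],[0.15,0,0],[0.15,0,0],[0.15,0,0],[0.1,0,0],[0.1,0,0]]'

```text
clock: 20.45
position: [0.466, -0.174, 0.1033]
tool_rot: [0.425, 1.564, -2.931]
force: [0.3, -0.8, -1.5]
grip_width: 0.0348
```

```bash
python3 - <<'E'
from st import *
s,R=st(); lev(); mv(np.array([.469,-.254,.105])-s['position'])
E
```

```text
t 20.45 p [ 0.466  -0.174   0.1033] yaw(-z) -12.28 X [-0.0066 -0.0014 -1.    ] q [ 0.28  0.54 -0.06  2.04  0.06  0.57 -1.61] F [ 0.3 -0.8 -1.5] w 0.0348
level rot units [ 0.     0.059 -0.027]
delta tool (units of 30mm) [-0.055  2.584 -0.665]
```

Request:
arm_command --delta_pos '[[0,0.7,-0.18],[0,0.7,-0.18],[0,0.6,-0.15],[0,0.3,-0.1],[0,0.1,0],[0,0,0]]' --rotation '[[0,0.03,-0.015],[0,0.03,-0.015],[0,0,0],[0,0,0],[0,0,0],[0,0,0]]'

```text
clock: 21.05
position: [0.4617, -0.2596, 0.1027]
tool_rot: [0.631, 1.568, -2.735]
force: [0.2, -0.0, -1.2]
grip_width: 0.0348
```

```bash
python3 - <<'E'
from cmp import *
s,R=st(); lev()
c,im=grab('wrist','p1'); np.save('p1.npy',np.array(c,dtype=object),allow_pickle=True)
h=cv2.cvtColor(im,cv2.COLOR_BGR2HSV)
m=cv2.inRange(h,(45,90,90),(90,255,255)); m[200:]=0;m[:,:280]=0;m[:,350:]=0
k=max(cv2.findContours(m,0,2)[0],key=cv2.contourArea); r=cv2.minAreaRect(k);print(r)
u=proj(c,[[.567,-.2745,.042]])[0];print('well pix pred',u)
zt=s['position'][2]+.0086; g=onz(c,[r[0]],zt)[0]; print('cell',g,((g-s['position'])@R).round(4))
x,y=u.astype(int); y0=max(0,y-60); cv2.imwrite('pics/crop4.png',cv2.resize(im[y0:y+80,x-80:x+80],None,fx=5,fy=5,interpolation=0)[:600,:800]); print(x-80,y0)
E
```

```text
t 21.05 p [ 0.4617 -0.2596  0.1027] yaw(-z) -12.85 X [-0.0027 -0.0012 -1.    ] q [ 0.44  0.58 -0.06  1.96  0.06  0.61 -1.45] F [ 0.2 -0.  -1.2] w 0.0348
level rot units [-0.     0.023 -0.017]
((318.94757080078125, 126.8633804321289), (35.24317169189453, 37.39543151855469), 2.2025983333587646)
well pix pred [297.03477928  36.25946228]
cell [ 0.52609329 -0.2756824   0.1113348 ] [-0.0088  0.0014 -0.0663]
217 0
```

View pics/crop4.png

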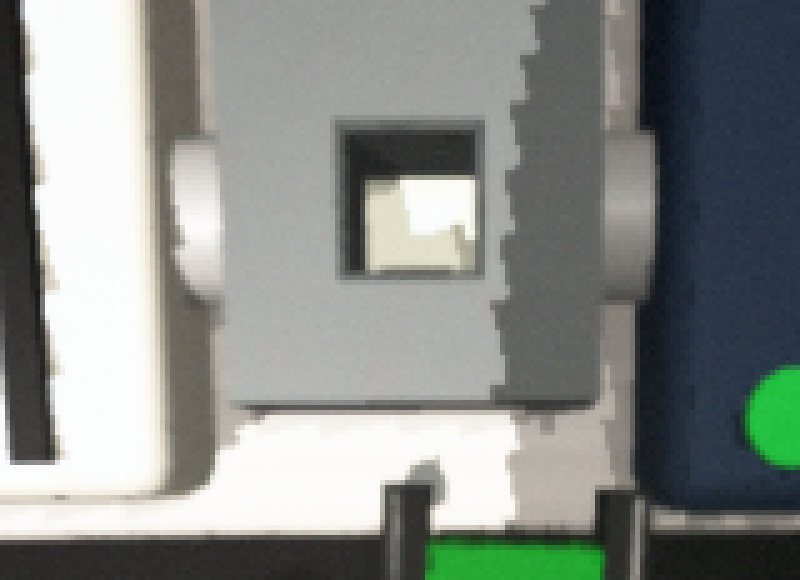

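```bash
python3 - <<'E'
from st import *
c=np.load('p1.npy',allow_pickle=True); im=cv2.imread('pics/p1.png').astype(int)
P=lambda a,b:(217+a/5-.5,b/5-.5)
q=onz(c,[P(333,120),P(485,120),P(485,277),P(338,280)],.042);print(q.round(4),q.mean(0).round(4))
# sub-pixel: green channel profiles through the well
g=cv2.cvtColor(im.astype(np.uint8),6)
for y in (28,30,32,34,36): print(y,list(map(int,g[y,277:320])))
for x in (290,296,300,306): print(x,list(map(int,g[16:64,x])))
# yaw from base -x edge
d=lambda a:np.degrees(np.arctan2(-a[0],a[1]))
e=onz(c,[P(228,404),P(600,403)],.042);print('holder -x edge yaw',d(e[0]-e[1]),np.linalg.norm(e[0]-e[1]))
for a,b in((0,1),(3,2)): print('well edge yaw',d(q[a]-q[b]))
E
```

```text
[[ 0.5745 -0.269   0.042 ]
 [ 0.571  -0.2841  0.042 ]
 [ 0.5563 -0.2808  0.042 ]
 [ 0.5595 -0.2657  0.042 ]] [ 0.5653 -0.2749  0.042 ]
28 [165, 165, 164, 165, 166, 163, 145, 110, 80, 48, 39, 44, 46, 47, 45, 48, 48, 46, 46, 49, 47, 48, 51, 50, 49, 49, 50, 48, 52, 46, 46, 48, 49, 50, 56, 97, 105, 157, 166, 166, 162, 165, 159]
30 [165, 169, 165, 166, 166, 164, 144, 112, 77, 46, 38, 38, 37, 36, 41, 39, 47, 50, 44, 49, 47, 50, 47, 49, 48, 48, 48, 54, 51, 53, 47, 48, 49, 47, 60, 97, 114, 159, 165, 164, 166, 164, 164]
32 [166, 165, 166, 166, 166, 165, 146, 112, 86, 59, 40, 38, 34, 34, 38, 34, 39, 39, 44, 50, 51, 50, 50, 48, 47, 47, 47, 52, 46, 51, 48, 48, 49, 50, 56, 97, 114, 156, 167, 166, 166, 164, 163]
34 [167, 166, 168, 167, 168, 169, 155, 120, 85, 55, 41, 37, 37, 40, 40, 39, 39, 39, 47, 49, 55, 60, 59, 62, 60, 61, 63, 62, 64, 62, 65, 62, 61, 62, 67, 98, 112, 156, 165, 167, 160, 114, 107]
36 [167, 170, 170, 170, 168, 166, 156, 119, 86, 56, 41, 40, 52, 111, 138, 135, 136, 137, 139, 171, 240, 249, 250, 250, 250, 250, 249, 250, 250, 250, 249, 250, 250, 249, 230, 143, 116, 160, 167, 170, 16
[... 379 characters left out ...]
, 222, 223, 222, 220, 222, 218, 222, 222, 215, 162, 106, 119, 154, 172, 171, 175, 175, 173, 172, 175]
300 [160, 161, 159, 161, 159, 162, 158, 142, 109, 101, 66, 48, 50, 46, 49, 50, 48, 49, 62, 154, 250, 251, 251, 252, 252, 252, 252, 252, 252, 252, 246, 226, 221, 222, 222, 220, 217, 162, 102, 114, 156, 171, 171, 170, 174, 176, 174, 176]
306 [159, 160, 162, 160, 160, 164, 161, 141, 113, 102, 62, 42, 46, 46, 53, 47, 51, 48, 62, 158, 250, 251, 252, 252, 252, 252, 252, 252, 252, 244, 222, 221, 222, 222, 223, 222, 217, 162, 109, 121, 155, 169, 174, 171, 175, 173, 174, 173]
holder -x edge yaw -12.700620515382967 0.039724208651103494
well edge yaw -12.858989143317357
well edge yaw -11.75750173390745
```

Request:
arm_command --delta_pos '[[0,-0.05,-0.2],[0,-0.11,-0.45],[0,-0.11,-0.43],[0,-0.05,-0.2],[0,0,0],[0,0,0]]' --rotation '[[0,0.02,-0.015],[0,0,0],[0,0,0],[0,0,0],[0,0,0],[0,0,0]]'

```text
clock: 21.7
position: [0.5046, -0.2534, 0.1027]
tool_rot: [-1.394, 1.569, 1.53]
force: [-0.4, 0.1, -0.9]
grip_width: 0.0346
```

```bash
python3 - <<'E'
from st import *
s,R=st(); lev(); mv(np.array([.5012,-.2589,.0810])-s['position'])
E
```

```text
t 21.7 p [ 0.5046 -0.2534  0.1027] yaw(-z) -12.46 X [ 1.0e-04  1.9e-03 -1.0e+00] q [ 0.41  0.62 -0.06  1.87  0.06  0.65 -1.48] F [-0.4  0.1 -0.9] w 0.0346
level rot units [-0.     0.003  0.017]
delta tool (units of 30mm) [0.724 0.204 0.07 ]
```

Request:
arm_command --delta_pos '[[0,0.2,0.07],[0.3,0.02,0],[0.3,0,0],[0,0,0],[0,0,0]]' --rotation '[[0,0,0.017],[0,0,0],[0,0,0],[0,0,0],[0,0,0]]'

```text
clock: 22.2
position: [0.499, -0.2602, 0.0827]
tool_rot: [0.16, 1.569, 3.083]
force: [0.9, -0.0, -1.2]
grip_width: 0.0344
```

```bash
cat > well.py <<'E'
from cmp import *
def well(f,dz=.0086):
    s,R=st(); lev(); c,im=grab('wrist',f); np.save(f+'.npy',np.array(c,dtype=object),allow_pickle=True)
    h=cv2.cvtColor(im,cv2.COLOR_BGR2HSV)
    m=cv2.inRange(h,(45,90,90),(90,255,255)); m[200:]=0;m[:,:280]=0;m[:,350:]=0
    k=max(cv2.findContours(m,0,2)[0],key=cv2.contourArea); r=cv2.minAreaRect(k)
    g=onz(c,[r[0]],s['position'][2]+dz)[0]; print(r,'cell',g.round(4),((g-s['position'])@R).round(4))
    print('to target', end=' '); mv(np.r_[.5656-g[0],-.2750-g[1],0]); return c,im
E
python3 - <<'E'
from well import *
c,im=well('p2')
print(proj(c,[[.5653,-.2749,.042]]+[[.5653+a*.0077*.9765+b*.0077*.2157,-.2749-a*.0077*.2157+b*.0077*.9765,.042] for a,b in((1,1),(1,-1),(-1,-1),(-1,1))]).round(1))
g=cv2.cvtColor(im,6)
for y in range(88,112,2): print(y,list(map(int,g[y,284:356:2])))
E
```

```text
t 22.2 p [ 0.499  -0.2602  0.0827] yaw(-z) -12.52 X [-1.9e-03  1.0e-04 -1.0e+00] q [ 0.42  0.65 -0.06  1.88  0.06  0.61 -1.47] F [ 0.9 -0.  -1.2] w 0.0344
level rot units [-0.     0.017 -0.003]
((318.62127685546875, 126.58838653564453), (35.67737579345703, 38.175209045410156), 2.385944128036499) cell [ 0.5635 -0.2759  0.0913] [-0.0087  0.0013 -0.0664]
to target delta tool (units of 30mm) [-0.    -0.043 -0.062]
[[314.3 113.8]
 [298.4  97.5]
 [330.2  97.5]
 [329.8 129.7]
 [298.8 129.7]]
88 [212, 209, 211, 209, 209, 207, 205, 205, 207, 207, 207, 204, 204, 181, 137, 114, 114, 113, 114, 114, 116, 114, 112, 116, 114, 115, 112, 113, 115, 115, 114, 113, 114, 112, 109, 112]
90 [212, 210, 212, 208, 211, 208, 208, 206, 208, 209, 208, 206, 203, 127, 114, 117, 113, 113, 113, 114, 112, 115, 114, 112, 112, 112, 112, 110, 110, 115, 115, 114, 114, 111, 111, 112]
92 [213, 212, 211, 209, 208, 209, 211, 211, 208, 207, 207, 206, 204, 134, 117, 116, 115, 112, 115, 115, 114, 113, 114, 111, 116, 113, 114, 113, 112, 112, 113, 112, 112, 112, 111, 113]
94 [214, 214, 211, 212, 211, 209, 209, 210, 210, 208, 208,
[... 794 characters left out ...]
66, 110, 113, 114, 115]
104 [218, 219, 217, 203, 196, 84, 155, 63, 60, 74, 232, 234, 234, 236, 238, 235, 231, 187, 189, 190, 188, 92, 57, 78, 115, 110, 42, 45, 53, 57, 154, 60, 111, 112, 115, 112]
106 [220, 217, 217, 194, 180, 90, 154, 63, 63, 59, 169, 86, 82, 84, 84, 103, 105, 83, 82, 109, 106, 56, 40, 52, 90, 108, 42, 47, 52, 59, 158, 58, 111, 109, 111, 113]
108 [219, 218, 218, 199, 179, 96, 143, 64, 59, 72, 83, 94, 85, 77, 71, 76, 67, 63, 64, 72, 76, 63, 55, 70, 65, 77, 46, 48, 53, 59, 159, 62, 111, 109, 111, 114]
110 [218, 219, 218, 216, 181, 94, 128, 64, 62, 111, 134, 133, 134, 134, 131, 135, 132, 132, 133, 132, 134, 125, 124, 125, 124, 117, 111, 57, 50, 62, 164, 64, 111, 110, 109, 114]
```

Request:
arm_command --delta_pos '[[0,-0.04,-0.06],[0,0,0],[0,0,0]]' --rotation '[[0,0.017,-0.003],[0,0,0],[0,0,0]]'

```text
clock: 22.55
position: [0.5013, -0.2593, 0.083]
tool_rot: [-2.923, 1.57, 0.0]
force: [1.3, -0.5, -0.9]
grip_width: 0.0342
```

```bash
python3 - <<'E'
from well import *
c,im=well('p3')
E
```

```text
t 22.55 p [ 0.5013 -0.2593  0.083 ] yaw(-z) -12.51 X [ 5.e-04  0.e+00 -1.e+00] q [ 0.42  0.65 -0.06  1.88  0.06  0.61 -1.47] F [ 1.3 -0.5 -0.9] w 0.0342
level rot units [-0.    -0.005  0.001]
((318.8226318359375, 126.5792465209961), (35.922584533691406, 38.18132019042969), 2.4895529747009277) cell [ 0.5659 -0.275   0.0916] [-0.0086  0.0014 -0.0664]
to target delta tool (units of 30mm) [-0.     0.003  0.009]
```

```bash
python3 - <<'E'
from well import *
for f in('w8','l2','p3'):
    im=cv2.imread(f'pics/{f}.png'); h=cv2.cvtColor(im,cv2.COLOR_BGR2HSV)
    m=cv2.inRange(h,(45,90,90),(90,255,255)); m[200:]=0;m[:,:280]=0;m[:,350:]=0
    m=cv2.morphologyEx(m,cv2.MORPH_OPEN,np.ones((5,5)))
    ys,xs=np.nonzero(m); X=np.arange(xs.min()+3,xs.max()-2); Y=np.arange(ys.min()+4,ys.max()-3)
    t=[np.nonzero(m[:,x])[0].min() for x in X]; b=[np.nonzero(m[:,x])[0].max() for x in X]
    l=[np.nonzero(m[y])[0].min() for y in Y]; r=[np.nonzero(m[y])[0].max() for y in Y]
    print(f,[round(float(np.degrees(np.polyfit(A,v,1)[0])),2) for A,v in((X,t),(X,b),(Y,l),(Y,r))], np.mean(t),np.mean(b),np.mean(l),np.mean(r))
E
```

```text
w8 [0.0, 0.0, 1.59, -2.05] 107.0 144.0 296.8333333333333 332.23333333333335
l2 [2.26, 1.73, -2.13, -1.73] 107.87096774193549 144.80645161290323 301.741935483871 336.80645161290323
p3 [2.17, 1.73, -2.66, -4.1] 108.38709677419355 144.80645161290323 301.3666666666667 336.0
```

Request:
arm_command --delta_pos '[[0,0.08,0],[0,0,0],[0,0,0]]' --rotation '[[-0.35,0,0],[0,0,0],[0,0,0]]'

```text
clock: 22.9
position: [0.5011, -0.2615, 0.0834]
tool_rot: [-3.065, 1.57, -0.105]
force: [0.1, 0.1, -0.6]
grip_width: 0.0345
```

```bash
python3 - <<'E'
from well import *
c,im=well('p4'); wm(4)
E
```

```text
t 22.9 p [ 0.5011 -0.2615  0.0834] yaw(-z) -10.4 X [ 1.1e-03 -1.0e-04 -1.0e+00] q [ 0.43  0.65 -0.07  1.88  0.07  0.62 -1.44] F [ 0.1  0.1 -0.6] w 0.0345
level rot units [ 0.    -0.01   0.001]
((318.7668762207031, 126.59445190429688), (36.05204772949219, 38.175209045410156), 2.38594388961792) cell [ 0.5662 -0.2748  0.092 ] [-0.0085  0.0013 -0.0664]
to target delta tool (units of 30mm) [-0.     0.009  0.018]
w mm 34.759 +- 0.064 F [ 0.09  0.4  -0.84] [0.42 0.58 0.37] z [ 0.5011 -0.2615  0.0833] t 23.15
```

Request:
arm_command --delta_pos '[[0.05,0.009,0.018],[0.05,0,0],[0.05,0,0],[0.05,0,0],[0.03,0,0],[0,0,0]]' --rotation '[[0,-0.01,0],[0,0,0],[0,0,0],[0,0,0],[0,0,0],[0,0,0]]'

```text
clock: 23.75
position: [0.5004, -0.2615, 0.0756]
tool_rot: [-0.235, 1.57, 2.725]
force: [-0.1, 0.2, 0.3]
grip_width: 0.0346
```

```bash
python3 - <<'E'
from well import *
c,im=well('p5'); cmp('p4','p5'); wm(4)
E
```

```text
t 23.75 p [ 0.5004 -0.2615  0.0756] yaw(-z) -10.38 X [-4.e-04  2.e-04 -1.e+00] q [ 0.43  0.66 -0.07  1.88  0.08  0.6  -1.44] F [-0.1  0.2  0.3] w 0.0346
level rot units [-0.     0.005  0.001]
((318.8626708984375, 127.07164764404297), (35.089439392089844, 37.280128479003906), 2.2025983333587646) cell [ 0.5653 -0.2748  0.0842] [-0.0086  0.0014 -0.0662]
to target delta tool (units of 30mm) [-0.     0.005 -0.01 ]
cross shift 0 0 score 0.995
cell shift 0 0 score 0.869
jawL shift 0 0 score 0.85
jawR shift 0 -5 score 0.879
foam shift -7 3 score 0.803
tail shift 0 0 score 0.979
w mm 34.556 +- 0.189 F [-0.18  0.62 -0.49] [0.44 0.24 0.38] z [ 0.5005 -0.2616  0.0758] t 24.0
```

Request:
arm_command --delta_pos '[[0.06,0,-0.01],[0.06,0,0],[0.06,0,0],[0.06,0,0],[0,0,0]]' --rotation '[[0,0.005,0],[0,0,0],[0,0,0],[0,0,0],[0,0,0]]'

```text
clock: 24.5
position: [0.5009, -0.2617, 0.0681]
tool_rot: [3.047, 1.57, -0.276]
force: [0.5, -0.9, -0.4]
grip_width: 0.0348
```

```bash
python3 - <<'E'
from well import *
c,im=well('p6'); cmp('p4','p6'); wm(4)
E
```

```text
t 24.5 p [ 0.5009 -0.2617  0.0681] yaw(-z) -10.39 X [ 7.e-04 -2.e-04 -1.e+00] q [ 0.43  0.67 -0.07  1.88  0.08  0.59 -1.45] F [ 0.5 -0.9 -0.4] w 0.0348
level rot units [ 0.    -0.007 -0.001]
((318.9794616699219, 127.05479431152344), (35.27211380004883, 37.2707405090332), 2.12109637260437) cell [ 0.5658 -0.275   0.0767] [-0.0085  0.0014 -0.0662]
to target delta tool (units of 30mm) [-0.     0.002  0.007]
cross shift 0 0 score 0.992
cell shift 0 0 score 0.883
jawL shift 0 0 score 0.893
jawR shift 0 -5 score 0.612
foam shift -12 11 score 0.528
tail shift 0 0 score 0.982
w mm 34.533 +- 0.14 F [ 0.69 -0.27 -1.11] [0.38 0.34 0.42] z [ 0.501  -0.2617  0.0684] t 24.75
```

Request:
arm_command --delta_pos '[[0.06,0,0],[0.06,0,0],[0.06,0,0],[0.06,0,0],[0.06,0,0],[0,0,0]]' --rotation '[[0,-0.005,0],[0,0,0],[0,0,0],[0,0,0],[0,0,0],[0,0,0]]'

```text
clock: 25.35
position: [0.5003, -0.2622, 0.0586]
tool_rot: [1.023, 1.57, -2.301]
force: [-2.3, -1.0, 1.4]
grip_width: 0.0341
```

```bash
python3 - <<'E'
from well import *
c,im=well('p7'); cmp('p4','p7'); wm(4)
E
```

```text
t 25.35 p [ 0.5003 -0.2622  0.0586] yaw(-z) -10.44 X [-5.e-04 -5.e-04 -1.e+00] q [ 0.42  0.69 -0.07  1.89  0.08  0.57 -1.45] F [-2.3 -1.   1.4] w 0.0341
level rot units [-0.     0.004 -0.006]
((317.0, 131.0), (38.0, 36.0), 90.0) cell [ 0.564  -0.2746  0.0672] [-0.0086  0.0007 -0.0649]
to target delta tool (units of 30mm) [-0.     0.002 -0.054]
cross shift 0 5 score 0.925
cell shift -1 3 score 0.889
jawL shift -4 7 score 0.841
jawR shift -1 1 score 0.776
foam shift -4 12 score 0.23
tail shift 1 -4 score 0.915
w mm 34.452 +- 0.183 F [-1.66 -0.54  1.04] [0.59 0.53 0.5 ] z [ 0.5005 -0.2621  0.059 ] t 25.6
```

Request:
arm_command --delta_pos '[[-0.03,0,0],[0,0,0],[0,0,0]]' --rotation '[[0,0,0],[0,0,0],[0,0,0]]'

```text
clock: 25.9
position: [0.5009, -0.262, 0.0601]
tool_rot: [2.5, 1.57, -0.823]
force: [-1.4, -0.3, -0.2]
grip_width: 0.0344
```

Request:
arm_command --delta_pos '[[0,0,0],[0,0,0],[0,0,0],[0,0,0]]' --rotation '[[0,0,0],[0,0,0],[0,0,0],[0,0,0]]' --gripper 0.305

```text
clock: 26.3
position: [0.5012, -0.2617, 0.0601]
tool_rot: [2.943, 1.57, -0.379]
force: [0.1, 0.7, 0.7]
grip_width: 0.0304
```

```bash
python3 - <<'E'
from well import *
c,im=well('p8'); wm(4)
g=cv2.cvtColor(im,6)
for y in (110,120,130,140): print(y,list(map(int,g[y,270:370:2])))
E
```

```text
t 26.3 p [ 0.5012 -0.2617  0.0601] yaw(-z) -10.38 X [ 1.e-03 -4.e-04 -1.e+00] q [ 0.42  0.69 -0.07  1.89  0.08  0.57 -1.45] F [0.1 0.7 0.7] w 0.0304
level rot units [ 0.    -0.01  -0.002]
((317.0986328125, 130.83697509765625), (37.56683349609375, 38.30706787109375), 2.12109637260437) cell [ 0.5649 -0.2741  0.0687] [-0.0085  0.0007 -0.0649]
to target delta tool (units of 30mm) [ 0.     0.026 -0.028]
w mm 30.34 +- 0.087 F [-0.18 -0.1  -0.75] [0.45 0.2  0.23] z [ 0.5012 -0.2617  0.0601] t 26.55
110 [197, 184, 176, 174, 118, 227, 99, 40, 36, 38, 159, 175, 164, 152, 72, 52, 47, 42, 42, 51, 49, 47, 51, 35, 49, 48, 49, 41, 36, 32, 33, 36, 32, 55, 57, 55, 57, 64, 20, 20, 29, 27, 48, 117, 46, 83, 82, 82, 111, 122]
120 [244, 210, 180, 179, 123, 222, 122, 91, 50, 33, 158, 175, 107, 67, 66, 103, 100, 98, 103, 103, 100, 99, 99, 97, 102, 97, 100, 99, 100, 97, 97, 100, 98, 87, 56, 58, 56, 50, 20, 23, 29, 31, 94, 59, 77, 81, 83, 87, 147, 152]
130 [206, 187, 183, 182, 148, 200, 151, 90, 64, 39, 127, 179, 164, 86, 65, 100, 99, 101, 99, 100, 99, 100, 98, 98, 97, 101, 98, 99, 98, 97, 97, 98, 97, 70, 56, 54, 56, 26, 20, 27, 31, 37, 118, 40, 77, 82, 80, 95, 124, 120]
140 [160, 179, 185, 185, 178, 146, 182, 57, 41, 37, 74, 174, 85, 62, 74, 99, 101, 101, 98, 99, 100, 101, 98, 99, 98, 100, 94, 97, 98, 95, 96, 98, 92, 60, 57, 59, 73, 23, 20, 29, 28, 74, 66, 67, 81, 78, 77, 79, 75, 73]
```

Request:
arm_command --delta_pos '[[-0.15,0,0],[-0.3,0,0],[-0.3,0,0],[-0.1,0,0],[0,0,0]]' --rotation '[[0,-0.01,0],[0,0,0],[0,0,0],[0,0,0],[0,0,0]]'

```text
clock: 27.05
position: [0.5014, -0.2619, 0.0886]
tool_rot: [2.592, 1.57, -0.731]
force: [0.7, 1.2, -0.7]
grip_width: 0.0305
```

```bash
python3 - <<'E'
from well import *
c,im=well('p9'); cmp('w9','p9'); cmp('w7','p9')
h=cv2.cvtColor(im,cv2.COLOR_BGR2HSV)
m=cv2.inRange(h,(45,90,60),(90,255,255))
for k in cv2.findContours(m,0,2)[0]:
    if cv2.contourArea(k)>100: r=cv2.minAreaRect(k); print(r,onz(c,[r[0]],.068))
# jaw tips: dark rows
g=cv2.cvtColor(im,6)
for n in('w9','p9'):
    q=cv2.cvtColor(cv2.imread(f'pics/{n}.png'),6)
    print(n,'tail col',list(map(int,q[340:398:3,320])),list(map(int,q[205,280:360:4])))
E
```

```text
t 27.05 p [ 0.5014 -0.2619  0.0886] yaw(-z) -10.38 X [ 7.e-04 -6.e-04 -1.e+00] q [ 0.43  0.64 -0.07  1.87  0.07  0.63 -1.44] F [ 0.7  1.2 -0.7] w 0.0305
level rot units [-0.    -0.007 -0.004]
((316.0, 124.0), (32.0, 30.0), 90.0) cell [ 0.5676 -0.2743  0.0972] [-0.0085  0.0004 -0.0673]
to target delta tool (units of 30mm) [-0.     0.033  0.06 ]
cross shift -1 3 score 0.87
cell shift -4 -1 score 0.545
jawL shift -5 12 score 0.268
jawR shift 2 3 score 0.669
foam shift -11 7 score 0.142
tail shift 1 -3 score 0.885
cross shift -1 3 score 0.93
cell shift 5 10 score 0.732
jawL shift -4 12 score 0.589
jawR shift -2 4 score 0.772
foam shift 7 -12 score 0.265
tail shift 12 4 score 0.489
((392.25006103515625, 165.25003051757812), (20.50609588623047, 21.21320343017578), 45.0) [[ 0.54095027 -0.30490384  0.068     ]]
((316.1932678222656, 123.667724609375), (30.255807876586914, 32.414085388183594), 2.2906100749969482) [[ 0.56523705 -0.27427542  0.068     ]]
w9 tail col [60, 57, 59, 57, 56, 61, 79, 142, 160, 152, 61, 58, 49, 49, 45, 47, 42, 43, 41, 40] [108, 106, 110, 107, 108, 108, 108, 209, 203, 150, 105, 153, 180, 210, 132, 106, 104, 103, 100, 102]
p9 tail col [21, 24, 26, 22, 21, 46, 80, 80, 79, 77, 26, 26, 23, 24, 22, 18, 25, 23, 24, 22] [41, 41, 39, 40, 39, 42, 132, 127, 94, 42, 19, 83, 93, 164, 174, 32, 24, 27, 24, 20]
```

Request:
arm_command --delta_pos '[[0,-0.025,0.045],[0,0,0],[0,0,0],[0,0,0]]' --rotation '[[0,-0.2,0],[0,-0.19,0],[0,0,0],[0,0,0]]' --gripper 0.12

```text
clock: 27.5
position: [0.5, -0.2606, 0.0878]
tool_rot: [0.005, 1.526, 2.966]
force: [0.5, 0.2, -0.2]
grip_width: 0.0379
```

```bash
python3 - <<'E'
from wm import *
s,R=st(); lev(); mv(np.array([.5002,-.2609,.0765])-s['position'])
c,im=grab('wrist','q1'); np.save('q1.npy',np.array(c,dtype=object),allow_pickle=True); wm(4)
h=cv2.cvtColor(im,cv2.COLOR_BGR2HSV); m=cv2.inRange(h,(45,90,60),(90,255,255))
for k in cv2.findContours(m,0,2)[0]:
    if cv2.contourArea(k)>30: print(cv2.boundingRect(k),cv2.contourArea(k))
g=cv2.cvtColor(im,6)
for y in (100,110,120,130,140,150,160): print(y,list(map(int,g[y,290:350:2])))
E
```

```text
t 27.5 p [ 0.5    -0.2606  0.0878] yaw(-z) -10.37 X [-0.0443  0.0079 -0.999 ] q [ 0.42  0.66 -0.06  1.84  0.08  0.69 -1.45] F [ 0.5  0.2 -0.2] w 0.0379
level rot units [ 0.     0.429 -0.002]
delta tool (units of 30mm) [ 0.376  0.009 -0.027]
w mm 37.368 +- 0.095 F [-0.13  0.32 -0.63] [0.23 0.32 0.39] z [ 0.4998 -0.2607  0.0881] t 27.75
(386, 149, 22, 22) 351.0
(308, 102, 16, 34) 463.0
100 [210, 211, 199, 180, 178, 104, 109, 67, 52, 47, 39, 34, 32, 33, 33, 30, 28, 35, 44, 48, 75, 69, 63, 99, 101, 104, 105, 102, 103, 101]
110 [212, 212, 210, 198, 182, 93, 114, 68, 50, 57, 121, 122, 124, 123, 96, 87, 86, 40, 46, 44, 123, 83, 110, 104, 103, 102, 106, 104, 101, 102]
120 [214, 213, 205, 185, 180, 81, 144, 59, 50, 59, 118, 121, 118, 101, 92, 89, 88, 40, 45, 45, 123, 86, 100, 103, 101, 99, 100, 100, 98, 99]
130 [217, 216, 197, 190, 179, 75, 154, 50, 48, 79, 124, 120, 124, 96, 94, 90, 89, 41, 42, 41, 123, 70, 93, 100, 99, 96, 97, 100, 98, 99]
140 [215, 215, 207, 188, 180, 64, 124, 48, 50, 80, 100, 102, 77, 74, 95, 98, 96, 39, 42, 40, 124, 71, 93, 97, 96, 100, 98, 94, 96, 97]
150 [124, 113, 121, 116, 115, 153, 131, 61, 46, 92, 100, 89, 81, 75, 70, 96, 99, 63, 43, 154, 161, 152, 105, 75, 73, 93, 97, 95, 96, 94]
160 [147, 149, 146, 145, 152, 166, 167, 133, 143, 144, 143, 144, 142, 132, 133, 144, 145, 142, 88, 157, 166, 163, 143, 142, 142, 141, 142, 143, 141, 140]
```

Request:
arm_command --delta_pos '[[0.12,0,-0.005],[0.12,0,-0.005],[0.12,0,-0.005],[0,0,0]]' --rotation '[[0,0,0],[0,0,0],[0,0,0],[0,0,0]]'

```text
clock: 28.15
position: [0.4996, -0.2607, 0.0762]
tool_rot: [0.006, 1.526, 2.966]
force: [-1.1, 0.2, -0.9]
grip_width: 0.0376
```

```bash
cat > push.py <<'E'
from wm import *
import sys
s,R=st(); c,im=grab('wrist',sys.argv[1]); wm(5)
h=cv2.cvtColor(im,cv2.COLOR_BGR2HSV); m=cv2.inRange(h,(45,90,60),(90,255,255)); m[:,:290]=0; m[:,350:]=0
for k in cv2.findContours(m,0,2)[0]:
    if cv2.contourArea(k)>30: print('green',cv2.boundingRect(k))
A=cv2.cvtColor(cv2.imread('pics/q1.png'),6); B=cv2.cvtColor(im,6)
for n,(x0,y0,x1,y1) in dict(cross=(280,165,360,235),tail=(280,335,360,385)).items():
    r=cv2.matchTemplate(B[y0-10:y1+10,x0-10:x1+10],A[y0:y1,x0:x1],5); _,v,_,l=cv2.minMaxLoc(r); print(n,l[0]-10,l[1]-10,round(v,3))
E
python3 push.py q2
```

```text
t 28.15 p [ 0.4996 -0.2607  0.0762] yaw(-z) -10.39 X [-0.0438  0.0078 -0.999 ] q [ 0.42  0.68 -0.06  1.85  0.08  0.66 -1.45] F [-1.1  0.2 -0.9] w 0.0376
w mm 37.616 +- 0.099 F [ 0.27  0.11 -0.32] [0.57 0.31 0.47] z [ 0.5    -0.2608  0.077 ] t 28.45
green (333, 104, 4, 37)
green (308, 103, 16, 38)
cross 0 1 0.925
tail 0 0 0.978
```

Request:
arm_command --delta_pos '[[0.06,0,-0.003],[0.06,0,-0.003],[0.06,0,-0.003],[0,0,0]]' --rotation '[[0,0,0],[0,0,0],[0,0,0],[0,0,0]]'

```text
clock: 28.85
position: [0.5001, -0.261, 0.0714]
tool_rot: [0.016, 1.528, 2.976]
force: [0.2, -1.2, 1.1]
grip_width: 0.0375
```

```bash
python3 push.py q3
```

```text
t 28.85 p [ 0.5001 -0.261   0.0714] yaw(-z) -10.4 X [-0.0423  0.0071 -0.9991] q [ 0.42  0.68 -0.06  1.85  0.08  0.65 -1.45] F [ 0.2 -1.2  1.1] w 0.0375
w mm 37.717 +- 0.126 F [ 0.21 -0.18 -0.22] [0.54 0.2  0.64] z [ 0.5003 -0.261   0.0717] t 29.15
green (333, 106, 4, 37)
green (308, 106, 16, 37)
cross 0 1 0.815
tail 0 0 0.986
```

Request:
arm_command --delta_pos '[[0.06,0,-0.003],[0.06,0,-0.003],[0.06,0,-0.003],[0,0,0]]' --rotation '[[0,0,0],[0,0,0],[0,0,0],[0,0,0]]'

```text
clock: 29.55
position: [0.5004, -0.2611, 0.0659]
tool_rot: [0.019, 1.529, 2.979]
force: [0.2, -0.1, 0.8]
grip_width: 0.0381
```

```bash
python3 push.py q4
```

```text
t 29.55 p [ 0.5004 -0.2611  0.0659] yaw(-z) -10.4 X [-0.0416  0.0068 -0.9991] q [ 0.41  0.69 -0.06  1.85  0.08  0.64 -1.45] F [ 0.2 -0.1  0.8] w 0.0381
w mm 37.866 +- 0.161 F [ 0.05  0.04 -0.35] [0.29 0.36 0.38] z [ 0.5005 -0.2611  0.0662] t 29.85
green (333, 108, 4, 35)
green (308, 106, 16, 37)
cross 0 1 0.725
tail 0 0 0.979
```

Request:
arm_command --delta_pos '[[0.06,0,-0.003],[0.06,0,-0.003],[0.04,0,-0.002],[0,0,0]]' --rotation '[[0,0,0],[0,0,0],[0,0,0],[0,0,0]]'

```text
clock: 30.25
position: [0.5007, -0.2612, 0.0611]
tool_rot: [0.023, 1.529, 2.983]
force: [-0.0, -0.6, 0.1]
grip_width: 0.0379
```

```bash
python3 push.py q5
```

```text
t 30.25 p [ 0.5007 -0.2612  0.0611] yaw(-z) -10.41 X [-0.041   0.0066 -0.9991] q [ 0.41  0.7  -0.06  1.85  0.08  0.63 -1.45] F [-0.  -0.6  0.1] w 0.0379
w mm 37.593 +- 0.076 F [ 0.14  0.07 -0.1 ] [0.51 0.5  0.29] z [ 0.5008 -0.2612  0.0613] t 30.55
green (333, 108, 4, 35)
green (308, 106, 16, 37)
cross 0 0 0.705
tail 0 0 0.981
```

Still sliding in; small steps now, watching for the floor.

Request:
arm_command --delta_pos '[[0.03,0,-0.002],[0.03,0,-0.002],[0,0,0]]' --rotation '[[0,0,0],[0,0,0],[0,0,0]]'

```text
clock: 30.85
position: [0.5008, -0.2613, 0.0595]
tool_rot: [0.026, 1.53, 2.986]
force: [-0.5, 0.0, 0.1]
grip_width: 0.0377
```

```bash
python3 push.py q6
```

```text
t 30.85 p [ 0.5008 -0.2613  0.0595] yaw(-z) -10.4 X [-0.0406  0.0064 -0.9992] q [ 0.41  0.7  -0.06  1.85  0.08  0.63 -1.45] F [-0.5  0.   0.1] w 0.0377
w mm 37.635 +- 0.104 F [-0.19  0.18  0.43] [0.53 0.34 0.58] z [ 0.5009 -0.2613  0.0596] t 31.15
green (333, 106, 4, 37)
green (308, 105, 16, 38)
cross 0 1 0.698
tail 0 0 0.982
```

Request:
arm_command --delta_pos '[[0.03,0,-0.002],[0.02,0,0],[0,0,0]]' --rotation '[[0,0,0],[0,0,0],[0,0,0]]'

```text
clock: 31.45
position: [0.5008, -0.2613, 0.058]
tool_rot: [0.026, 1.53, 2.986]
force: [-0.0, 0.7, 0.5]
grip_width: 0.0377
```

```bash
python3 push.py q7
```

```text
t 31.45 p [ 0.5008 -0.2613  0.058 ] yaw(-z) -10.41 X [-0.0406  0.0064 -0.9992] q [ 0.41  0.7  -0.06  1.85  0.08  0.63 -1.45] F [-0.   0.7  0.5] w 0.0377
w mm 37.411 +- 0.156 F [-0.17 -0.5   0.28] [0.49 0.67 0.45] z [ 0.5009 -0.2613  0.0581] t 31.75
green (333, 107, 4, 36)
green (308, 105, 16, 38)
cross 0 0 0.68
tail 0 0 0.979
```

Request:
arm_command --delta_pos '[[0.03,0,-0.002],[0.02,0,0],[0,0,0]]' --rotation '[[0,0,0],[0,0,0],[0,0,0]]'

```text
clock: 32.05
position: [0.5008, -0.2613, 0.0566]
tool_rot: [0.028, 1.53, 2.988]
force: [-0.5, -1.6, 1.8]
grip_width: 0.0377
```

```bash
python3 push.py q8
```

```text
t 32.05 p [ 0.5008 -0.2613  0.0566] yaw(-z) -10.41 X [-0.0405  0.0063 -0.9992] q [ 0.41  0.71 -0.06  1.85  0.08  0.62 -1.45] F [-0.5 -1.6  1.8] w 0.0377
w mm 37.737 +- 0.216 F [-0.59  0.22  1.6 ] [0.43 0.75 0.26] z [ 0.5009 -0.2613  0.0566] t 32.35
green (334, 108, 3, 35)
green (308, 105, 16, 38)
cross 0 1 0.677
tail 0 -1 0.98
```

Request:
arm_command --delta_pos '[[0.03,0,-0.002],[0.01,0,0],[0,0,0]]' --rotation '[[0,0,0],[0,0,0],[0,0,0]]'

```text
clock: 32.65
position: [0.5008, -0.2614, 0.0554]
tool_rot: [0.028, 1.53, 2.988]
force: [-1.0, 0.3, 3.2]
grip_width: 0.0381
```

```bash
python3 push.py q9
```

```text
t 32.65 p [ 0.5008 -0.2614  0.0554] yaw(-z) -10.41 X [-0.0405  0.0063 -0.9992] q [ 0.41  0.71 -0.06  1.85  0.08  0.62 -1.45] F [-1.   0.3  3.2] w 0.0381
w mm 37.617 +- 0.241 F [-1.19  0.05  2.86] [0.23 0.34 0.59] z [ 0.5008 -0.2614  0.0555] t 32.95
green (334, 108, 3, 36)
green (307, 105, 17, 39)
cross 0 2 0.674
tail 0 -2 0.962
```

Request:
arm_command --delta_pos '[[-0.1,0,0],[-0.4,0,0.01],[-0.6,0,0.02],[-0.5,0,0.02],[0,0,0]]' --rotation '[[0,0,0],[0,0,0],[0,0,0],[0,0,0],[0,0,0]]'

```text
clock: 33.45
position: [0.5013, -0.2612, 0.107]
tool_rot: [0.022, 1.53, 2.982]
force: [0.2, 0.5, -1.5]
grip_width: 0.0376
```

Request:
arm_command --delta_pos '[[0,0,0.5],[0,0,0.7],[0,0,0.2],[0,0,0]]' --rotation '[[0,0,0],[0,0,0],[0,0,0],[0,0,0]]'

```text
clock: 33.85
position: [0.4596, -0.2532, 0.1094]
tool_rot: [0.025, 1.531, 2.986]
force: [-0.3, 0.3, -0.3]
grip_width: 0.0377
```

```bash
python3 - <<'E'
from wm import *
s,R=st(); c,im=grab('wrist','r1'); cs,si=grab('scene','r1s'); cd,di=grab('side','r1d')
np.save('r1.npy',np.array(c,dtype=object),allow_pickle=True)
def green(im,lo=60):
    m=cv2.inRange(cv2.cvtColor(im,cv2.COLOR_BGR2HSV),(45,90,lo),(90,255,255))
    return [(tuple(np.round(r[0],1)),tuple(np.round(r[1],1)),round(r[2],1)) for k in cv2.findContours(m,0,2)[0] if cv2.contourArea(k)>4 for r in [cv2.minAreaRect(k)]]
u=proj(c,[[.5653,-.2749,.057]])[0]; print('expected top',u)
for r in green(im): print(r,onz(c,[r[0]],.057)[0].round(4))
for n,cc,ii in(('scene',cs,si),('side',cd,di)):
    print(n,proj(cc,[[.5653,-.2749,.057]])[0].round(1),[g for g in green(ii) if abs(g[0][0]-proj(cc,[[.5653,-.2749,.057]])[0][0])<25])
x,y=u.astype(int)
g=cv2.cvtColor(im,6)
for yy in range(y-24,y+26,4): print(yy,list(map(int,g[yy,x-30:x+30:2])))
E
```

```text
t 33.85 p [ 0.4596 -0.2532  0.1094] yaw(-z) -10.37 X [-0.039   0.0061 -0.9992] q [ 0.44  0.57 -0.07  1.94  0.07  0.67 -1.43] F [-0.3  0.3 -0.3] w 0.0377
expected top [319.06984652  23.5407735 ]
((np.float64(392.0), np.float64(75.0)), (np.float64(20.0), np.float64(20.0)), 90.0) [ 0.5359 -0.3068  0.057 ]
((np.float64(318.5), np.float64(23.0)), (np.float64(32.0), np.float64(27.0)), 90.0) [ 0.5656 -0.2747  0.057 ]
scene [229.8 191.5] [((np.float64(230.0), np.float64(191.5)), (np.float64(5.0), np.float64(6.0)), 90.0), ((np.float64(222.0), np.float64(187.5)), (np.float64(3.0), np.float64(4.0)), 90.0)]
side [367.7 167.1] [((np.float64(367.5), np.float64(168.0)), (np.float64(3.5), np.float64(3.5)), 45.0)]
-1 [16, 16, 18, 16, 18, 17, 17, 17, 16, 22, 12, 15, 17, 18, 20, 20, 19, 15, 18, 19, 16, 18, 20, 15, 14, 22, 15, 17, 19, 19]
3 [166, 167, 165, 166, 167, 167, 166, 164, 165, 165, 166, 162, 157, 158, 167, 165, 162, 164, 167, 163, 165, 102, 97, 97, 98, 96, 96, 98, 97, 94]
7 [170, 168, 169, 168, 167, 168, 167, 169, 173, 178, 180, 141, 122, 162, 125, 128, 110, 113, 104, 118, 161, 140, 94, 98, 95,
[... 803 characters left out ...]
4, 141, 170, 172, 172, 169, 170, 171, 169, 170, 136, 121, 119, 120, 119, 78, 67, 100, 101, 101, 103, 102, 100, 101]
35 [179, 180, 179, 178, 182, 178, 175, 133, 167, 168, 171, 171, 168, 169, 170, 168, 166, 121, 119, 115, 115, 74, 79, 100, 101, 103, 102, 101, 101, 100]
39 [182, 179, 180, 180, 181, 182, 181, 143, 71, 29, 28, 34, 46, 47, 60, 70, 49, 58, 74, 38, 41, 53, 86, 103, 97, 102, 104, 103, 102, 100]
43 [182, 182, 184, 182, 184, 180, 180, 171, 124, 118, 113, 100, 94, 94, 99, 90, 89, 89, 79, 78, 70, 64, 93, 105, 103, 100, 101, 100, 102, 101]
47 [181, 180, 182, 179, 181, 180, 181, 180, 180, 179, 179, 179, 176, 178, 180, 179, 180, 177, 175, 143, 112, 98, 105, 100, 101, 101, 102, 99, 104, 103]
```

```bash
python3 - <<'E'
from h import *
c=np.load('r1.npy',allow_pickle=True); im=cv2.imread('pics/r1.png')
a=np.radians(-12.4); ex=np.array([np.cos(a),np.sin(a)]); ey=np.array([-np.sin(a),np.cos(a)])
for z in(.054,.057,.060,.063):
    P=[np.r_[np.array([.5653,-.2749])+ex*(.0005+i*.00625)+ey*j*.00625,z] for i,j in((1,1),(1,-1),(-1,-1),(-1,1))]
    print(z,proj(c,P).round(1).tolist())
h=cv2.cvtColor(im,cv2.COLOR_BGR2HSV); m=cv2.inRange(h,(45,90,60),(90,255,255)); m[:,360:]=0
for y in (12,18,24,30,35): x=np.nonzero(m[y])[0]; print(y,x.min(),x.max())
for x in (308,314,320,326,332): y=np.nonzero(m[:,x])[0]; print(x,y.min(),y.max())
# chamfer outer edge of well, predicted
print(proj(c,[np.r_[np.array([.5653,-.2749])+ex*i*.0077+ey*j*.0077,.042] for i,j in((1,1),(1,-1),(-1,-1),(-1,1))]).round(1).tolist())
# distance tweezers/rest move
from st import *
s,R=st(); mv(np.array([.498,.302,.13])-s['position'])
E
```

```text
0.054 [[306.5, 8.6], [332.5, 9.7], [331.2, 37.8], [305.8, 36.8]]
0.057 [[306.4, 7.4], [332.9, 8.5], [331.5, 37.1], [305.6, 36.1]]
0.06 [[306.3, 6.1], [333.2, 7.2], [331.8, 36.4], [305.5, 35.3]]
0.063 [[306.2, 4.7], [333.6, 5.8], [332.2, 35.6], [305.4, 34.5]]
12 305 332
18 305 331
24 305 331
30 305 331
35 305 331
308 8 37
314 8 39
320 8 39
326 8 39
332 9 17
[[304.2, 11.1], [334.1, 12.4], [332.5, 44.6], [303.4, 43.5]]
t 34.0 p [ 0.4605 -0.2533  0.1092] yaw(-z) -10.34 X [-0.0386  0.0061 -0.9992] q [ 0.44  0.58 -0.07  1.94  0.07  0.67 -1.43] F [-0.2 -0.7 -0.6] w 0.0377
delta tool (units of 30mm) [ -0.629 -18.433   2.12 ]
```

Request:
arm_command --delta_pos '[[-0.15,-0.4,0.1],[-0.15,-0.9,0.1],[-0.15,-0.95,0.1],[-0.15,-0.95,0.1],[0,-0.95,0.1],[0,-0.95,0.1],[0,-0.95,0.1],[0,-0.95,0.1],[0,-0.95,0.1],[0,-0.95,0.1]]' --rotation '[[0,0,0],[0,0,0],[0,0,0],[0,0,0],[0,0,0],[0,0,0],[0,0,0],[0,0,0],[0,0,0],[0,0,0]]'

```text
clock: 35.0
position: [0.4824, 0.0299, 0.1306]
tool_rot: [-0.023, 1.534, 2.937]
force: [-0.3, -0.5, -0.8]
grip_width: 0.0375
```

```bash
python3 - <<'E'
from st import *
s,R=st(); lev(); mv(np.array([.498,.302,.11])-s['position'])
E
```

```text
t 35.0 p [0.4824 0.0299 0.1306] yaw(-z) -10.4 X [-0.0357  0.0074 -0.9993] q [-0.1   0.49 -0.09  2.04  0.05  0.65 -1.98] F [-0.3 -0.5 -0.8] w 0.0375
level rot units [0.    0.348 0.008]
delta tool (units of 30mm) [ 0.735 -9.015  1.1  ]
```

Request:
arm_command --delta_pos '[[0,-0.95,0.12],[0,-0.95,0.12],[0,-0.95,0.12],[0,-0.95,0.12],[0,-0.95,0.12],[0,-0.95,0.12],[0,-0.95,0.12],[0,-0.9,0.12],[0,-0.6,0.1],[0,0,0]]' --rotation '[[0,0,0],[0,0,0],[0,0,0],[0,0,0],[0,0,0],[0,0,0],[0,0,0],[0.2,0,0],[0.2,0,0],[0.2,0,0]]'

```text
clock: 36.0
position: [0.4894, 0.3022, 0.1345]
tool_rot: [-0.105, 1.533, 2.803]
force: [-1.7, 0.2, -0.1]
grip_width: 0.0377
```

```bash
python3 - <<'E'
from st import *
s,R=st(); lev(); mv(np.array([.498,.302,.11])-s['position'])
c,im=grab('wrist','v1'); np.save('v1.npy',np.array(c,dtype=object),allow_pickle=True)
A=cv2.cvtColor(cv2.imread('pics/q1.png'),6); B=cv2.cvtColor(im,6)
for n,(x0,y0,x1,y1) in dict(cross=(280,165,360,235),tail=(280,335,360,385)).items():
    r=cv2.matchTemplate(B[y0-10:y1+10,x0-10:x1+10],A[y0:y1,x0:x1],5); _,v,_,l=cv2.minMaxLoc(r); print(n,l[0]-10,l[1]-10,round(v,3))
E
```

```text
t 36.0 p [0.4894 0.3022 0.1345] yaw(-z) -13.37 X [-0.0359  0.0127 -0.9993] q [-0.59  0.59 -0.07  1.81  0.01  0.76 -2.46] F [-1.7  0.2 -0.1] w 0.0377
level rot units [0.    0.361 0.038]
delta tool (units of 30mm) [ 0.807 -0.056 -0.311]
cross 0 2 0.484
tail 0 0 0.939
```

Request:
arm_command --delta_pos '[[0,-0.05,-0.28],[0.4,0,-0.02],[0.7,0,-0.03],[0.7,0,-0.03],[0.5,0,-0.02],[0.2,0,-0.01],[0,0,0]]' --rotation '[[0.1,0,0.038],[0,0,0],[0,0,0],[0,0,0],[0,0,0],[0,0,0],[0,0,0]]'

```text
clock: 36.75
position: [0.4998, 0.2953, 0.0537]
tool_rot: [0.101, 1.533, 2.992]
force: [-0.3, -0.2, -1.1]
grip_width: 0.0377
```

```bash
python3 - <<'E'
from st import *
s,R=st(); lev(); mv(np.array([.4985,.302,.035])-s['position'])
E
```

```text
t 36.75 p [0.4998 0.2953 0.0537] yaw(-z) -14.36 X [-0.0375  0.0056 -0.9993] q [-0.58  0.73 -0.06  1.82  0.02  0.62 -2.46] F [-0.3 -0.2 -1.1] w 0.0377
level rot units [ 0.     0.36  -0.037]
delta tool (units of 30mm) [ 0.625 -0.208  0.074]
```

Request:
arm_command --delta_pos '[[0,-0.2,0.09],[0,0,0],[0.3,0,-0.01],[0.2,0,-0.01],[0,0,0]]' --rotation '[[0,0,-0.037],[0,0,0],[0,0,0],[0,0,0],[0,0,0]]'

```text
clock: 37.25
position: [0.4997, 0.3025, 0.0394]
tool_rot: [-0.071, 1.535, 2.82]
force: [-0.4, -0.4, -1.3]
grip_width: 0.0375
```

```bash
python3 - <<'E'
from wm import *
s,R=st(); lev(); mv(np.array([.4985,.302,.033])-s['position']); wm(5)
E
```

```text
t 37.25 p [0.4997 0.3025 0.0394] yaw(-z) -14.39 X [-0.034   0.0114 -0.9994] q [-0.59  0.75 -0.05  1.82  0.01  0.59 -2.46] F [-0.4 -0.4 -1.3] w 0.0375
level rot units [-0.     0.342  0.024]
delta tool (units of 30mm) [0.215 0.028 0.026]
w mm 37.74 +- 0.211 F [ 0.22  0.4  -0.52] [0.35 0.12 0.41] z [0.5    0.3027 0.0403] t 37.5
```

Request:
arm_command --delta_pos '[[0.1,0.03,0.03],[0.08,0,0],[0,0,0]]' --rotation '[[0,0,0.02],[0,0,0],[0,0,0]]'

```text
clock: 37.8
position: [0.4989, 0.3021, 0.0349]
tool_rot: [-0.043, 1.536, 2.847]
force: [0.4, 0.4, 1.1]
grip_width: 0.0374
```

```bash
python3 - <<'E'
from wm import *
s,R=st(); wm(6)
E
```

```text
t 37.8 p [0.4989 0.3021 0.0349] yaw(-z) -14.4 X [-0.0331  0.01   -0.9994] q [-0.6   0.76 -0.05  1.82  0.01  0.58 -2.46] F [0.4 0.4 1.1] w 0.0374Traceback (most recent call last):
  File "<stdin>", line 2, in <module>
  File "wm.py", line 5, in wm
    optics.grab_frame('wrist'); s=monitor.observe(); W.append(s['grip_width']); F.append(s['force'])
    ~~~~~~~~~~~~~~~~~^^^^^^^^^
ValueError: 200 camera calls are used up
```

Request:
arm_command --delta_pos '[[0.04,0,0],[0,0,0],[0,0,0]]' --rotation '[[0,0,0],[0,0,0],[0,0,0]]' --gripper 0.08

```text
clock: 38.1
position: [0.499, 0.3022, 0.0338]
tool_rot: [-0.05, 1.536, 2.84]
force: [-0.4, -0.7, 2.0]
grip_width: 0.0395
```

Request:
arm_command --delta_pos '[[0,0,0],[0,0,0],[0,0,0],[0,0,0]]' --rotation '[[0,0,0],[0,0,0],[0,0,0],[0,0,0]]' --gripper 0.03

```text
clock: 38.5
position: [0.499, 0.3022, 0.0338]
tool_rot: [-0.05, 1.536, 2.84]
force: [-0.0, -0.3, 0.7]
grip_width: 0.0415
```

Request:
arm_command --delta_pos '[[0,0,0],[0,0,0],[0,0,0],[0,0,0]]' --rotation '[[0,0,0],[0,0,0],[0,0,0],[0,0,0]]' --gripper -0.4

```text
clock: 38.9
position: [0.4989, 0.3022, 0.0337]
tool_rot: [-0.048, 1.536, 2.842]
force: [0.1, -0.2, -0.2]
grip_width: 0.06
```

Request:
arm_command --delta_pos '[[-0.2,0,0.01],[-0.5,0,0.02],[-0.8,0,0.03],[-0.8,0,0.03],[-0.8,0,0.03],[-0.8,0,0.03],[0,0,0],[0,0,0],[0,0,0],[0,0,0]]' --rotation '[[0,0,0],[0,0,0],[0,0,0],[0,0,0],[0,0,0],[0,0,0],[0,0,0],[0,0,0],[0,0,0],[0,0,0]]'

```text
clock: 39.9
position: [0.4983, 0.302, 0.1626]
tool_rot: [-0.128, 1.538, 2.762]
force: [-0.9, -0.6, -0.9]
grip_width: 0.0597
```

```bash
python3 - <<'E'
from st import *
s,R=st()
try: grab('side','z')
except Exception as e: print(e)
E
```

```text
t 39.9 p [0.4983 0.302  0.1626] yaw(-z) -14.4 X [-0.0304  0.0121 -0.9995] q [-0.6   0.56 -0.05  1.77 -0.    0.82 -2.46] F [-0.9 -0.6 -0.9] w 0.0597
200 camera calls are used up
```

```bash
python3 -c "
from h import *
print(bot.job_done())"
```

```text
the job is handed in; nothing more can be done
None
```

The green cell is in the photometer and, by touch and camera, fully home. The tweezers are back on their rest, but I have no picture confirming how they lie. The job was handed in at about 40 s of the 72 s allowed.

**What I did**
- I took the larger tweezers from the smaller rest, opened them over the green cell, let them close on it and lifted it out of the case.
- I started the cell into the well, but at the leaf spring the tweezers slipped and tipped jaws-up in the pinch, by about 0.04 rad.
- I let go of the cell there, about 16 mm down, and tilted the tool so the tweezers were level again. Then I pushed the cell down by its top with the nearly closed jaws.
- I laid the tweezers across the posts, pressed lightly, opened the fingers and backed straight up.

**What the checks showed**
- **Cell pressed home:** the push rose from about 1 N to about 3.6 N over the last 2.6 mm, at the expected depth, so it was bearing on the floor.
- **Cell position:** afterwards the wrist camera showed the cell's top edges within about 1 px of where a fully home cell's should be. The scene and side views agreed within about 1 px, though those two are too coarse to confirm the 1.5 mm height limit.
- **Tweezers on the rest:** I felt contact with the posts, about 2 N, with the origin within about 2 mm of where I picked them up and the heading about -14.4° (the rest is at about -14° to -15°).

**Not checked**
- All 200 camera calls were used before the tweezers were laid down, many of them to average force and width readings. Whether they lie level and shut on both posts rests on force and position readings only.
- The pinch force could not be set to 9–15 N directly: a request for 12 N behaved like about 20 N. I set the finger width instead, so the pinch while holding the cell was never measured.

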